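Offer the auger bit up to the hole in the nest-box front

TASK

I want to see whether the big auger bit suits the hole in the nest-box front: take that board (the tall one with the hole) out of the dowel rack and prop it against the side of the grey parts bin that faces you, foot on the bench, hole end up, so that it leans back on the bin by itself. Then draw the auger, the longest bit, out of the drill bit rack, swing it round from upright to point at the leaning board, and finish still holding it up there, square to the board and in line with the hole, its point about two centimetres short of the hole, the bit touching nothing but your gripper. Leave the other bits and the other things on the bench where they are.

Things in the scene. Friction and masses are not known exactly. Their poses are not given: they have to be found in the camera images.
- panel: the nest-box front: plywood board 120 mm wide (y), 180 tall (z), 15 thick (x), 0.2 kg, both faces alike. Origin: middle of its lower end; z points up it, towards the hole. Starts upright in the dowel rack, lower end 15 mm above the bench; 2 mm play between the dowels; lift it straight up 60 mm or more. Leaning well it tips back 10 to 40 degrees on the bin's rim (foot 25 to 80 mm out from the bin)
- panel_hole (a point): centre of the 24 mm round hole through the board, mid-thickness (each face is 7.5 mm from it along the board's x), on the board's centre line, 130 mm from its lower end and 50 mm from its upper end; axes as the board's
- stand: wooden dowel rack the board starts in, fixed: base 125 x 150 x 15 mm, upright 10 mm dowels up to 70 mm high; a short plywood offcut, 90 mm high, is fixed in its second slot, 47 mm to the rack's +x. Origin: on the bench under the middle of the board's slot; axes as the board's at the start
- bin: the grey open parts bin, heavy with bolts, fixed: 130 mm deep (x), 200 mm wide (y), 110 mm high, upright 5 mm walls, contents below 70 mm. Origin: centre of its underside. Its flat side facing the robot lies 65 mm from the origin towards the bin's own -x
- auger: auger bit, steel, 175 mm long, 0.16 kg: helical body 22 mm across from 15 to 100 mm from the point, then straight shank 12 mm across to the end. Origin: its point; z runs from the point to the shank end. Centre of mass about 75 mm from the point. Starts upright, point down, in one of the three front holes of the bit rack, 60 mm deep, 115 mm standing out
- auger_point (a point): the point of the auger's lead screw (the auger's origin)
- rack: drill bit rack on the green pegboard at the bench's left end, fixed: beech block 220 long (x) x 120 deep x 75 mm high. Origin: on the pegboard face, middle of the block's lower edge; y points into the pegboard. Front row: three 26 mm holes, 60 mm deep, at x -70, 0, 70, y -90, mouths at z 75. Back row at y -30: thin bits up to 52 mm above the block. Pegboard top: 270 mm above the bench
- twist: twist drill, 20 mm across, 125 mm long with a 12.6 mm shank, in another front hole, standing 65 mm out; leave it. Origin: at its point, z up
- step: step drill, 22 mm across, 95 mm long, in the third front hole, standing 35 mm out; leave it. Origin: at its point, z up
- drill: orange cordless drill standing on its battery, about 220 mm tall, 190 mm long; leave it. Origin: centre of its underside
- tape: tape measure, 75 x 42 x 62 mm; leave it. Origin: centre of its underside
- sander: cork sanding block, 110 x 65 x 31 mm; leave it. Origin: centre of its underside
- glue: white glue bottle, 54 mm across, 150 mm tall; leave it. Origin: centre of its underside
- jar: glass screw jar, 66 mm across, 80 mm tall; leave it. Origin: centre of its underside
Not all that is in view belongs to the job. Leave any purple look-alike of the tape alone.

How it is judged:
On the way, in this order (a step that is already met when the one before it is completed fails the run):
1. the board leans by itself against the bin's side towards the robot, foot on the bench, hole end up (angle between panel's own z axis and vertical between 0.14 and 0.75 rad and height (world z) of panel below 0.015 m and contact force between panel and bin above 0.1 N and x of panel in the frame of bin below -0.072 m and y of panel in the frame of bin between -0.11 and 0.11 m and contact force between panel and the fingers below 0.1 N and linear speed of panel below 0.02 m/s), for 0.3 s.
2. the auger, held in the gripper, is clear of its hole in the rack (contact force between the fingers and auger above 1 N and z of auger_point in the frame of rack above 0.08 m), for 0.1 s.
At the end, for the whole second after the job is handed in: Board leaning by itself on the bin's near side, 8 to 43 degrees back, hole up, foot on the bench. Auger held still in the gripper touching nothing else, point 5 to 40 mm off the board, over 70 mm high, within 12 mm of the hole's axis across and along the board, within 13 degrees of square to it (all of step 1 and contact force between the fingers and auger above 1 N and (x of auger_point in the frame of panel_hole between -0.0475 and -0.0125 m or x of auger_point in the frame of panel_hole between 0.0125 and 0.0475 m) and y of auger_point in the frame of panel_hole between -0.012 and 0.012 m and z of auger_point in the frame of panel_hole between -0.012 and 0.012 m and angle between the z axis of auger and the x axis of panel, either way round below 0.23 rad and height (world z) of auger_point above 0.07 m and angle between auger's own z axis and vertical above 0.5 rad and contact force between auger and panel below 0.1 N and contact force between auger and bin below 0.1 N and contact force between auger and rack below 0.1 N and contact force between auger and stand below 0.1 N and contact force between auger and twist below 0.1 N and contact force between auger and step below 0.1 N and contact force between auger and drill below 0.1 N and contact force between auger and tape below 0.1 N and contact force between auger and sander below 0.1 N and contact force between auger and glue below 0.1 N and contact force between auger and jar below 0.1 N and linear speed of auger below 0.02 m/s); the arm keeps its last pose, push and grip.
It fails at once if another bit, or another thing on the bench, is moved by more than 25 mm (distance of any of twist, step, drill, tape, sander, glue, jar from where it was at the start of the episode above 0.025 m).
It also fails if it takes over 51 s, if anything falls off the work surface, if the arm or the gripper's body presses on something with over 40 N, if the wrist force passes 120 N, or if a joint passes its speed limit or range.

ROBOT

A 7-joint arm with a two-finger parallel gripper is mounted at the origin on the work surface. World frame = base frame: x ahead of the robot, y to its left, z up, the work surface at z = 0. Lengths are in m, angles in rad, forces in N, time in s.
With the tool pointing down it reaches from about 0.425 to 0.875 m from the base axis. Payload 4.7 kg.
Tool frame: the origin (TCP) lies on the centre line of the jaws, within the pads' length; the fingertips stand 14 mm ahead of it and the grasp point (between the pads) lies 5 mm behind it; z points along the fingers, y is the line along which they close (so a half turn about z gives the same grasp; the last joint's range is limited). The gripper opens to 87 mm and grips with 3 to 60 N. Pads are 19 mm wide; open, the fingers measure 117 mm over their backs; the gripper's body (75 mm by 190 mm) begins 51 mm behind the grasp point.
Start: joints at [-1.211, 0.321, -0.07, 1.45, 0.023, 1.371, -0.057], TCP at [0.22, 0.612, 0.197] pointing down, gripper open.
Joint ranges: [-2.86, 2.86], [-0.3, 2.09], [-1.38, 1.24], [0.06, 2.45], [-1.56, 4.7], [0.09, 2.05], [-2.69, 2.69]. Speed limits (rad/s): [2.57, 2.57, 3.14, 3.14, 3.14, 3.14, 3.14].

INTERFACE

Orientations are given as a rotation vector (axis times angle).
In Python, from bench import * gives the robot as it stands.
- The arm moves only by the shell command python3 -m jog 'ROWS' [FORCE]. ROWS is JSON, a list of rows, each an object of numbers: "claw": the finger opening in mm, from 0 to 87; "dx", "dy", "dz": the shift along the tool's x, y, z in mm; "spin": the turn about the tool's z in degrees. In form: [{"claw": .., "dx": .., "dy": .., "dz": .., "spin": ..}, ...]. A call has 1 to 20 rows; each row is the pose to reach, as a shift and turn from the pose commanded when the call began, along the tool's axes at that moment; what a row does not reach only later rows make up. A row lasts 1/12 s, in which the tool goes at most 41.7 mm and 7.16 degrees, less where a joint would pass 70% of its speed; a pose out of reach is approached as far as the arm can. A call with a gripper value outside its range is refused whole. The fingers move at their own pace and stop on an object; FORCE is the grip in N (left out, the last holds). Time passes only in rows, so rows that repeat a pose let the fingers close. It gives the time, the measured TCP pose, the force, the opening and the grip force at its end, in the units of the state.
- get_state(): the state, without advancing time (a new reading comes with each control period).
- get_image(name): name is "side" or "top"; returns a dict with "frame" (400x640x3 uint8, red, green, blue), "depth" (400x640 float32, m along the optical axis (not along the pixel's ray), 0 where there is no reading), "K" (3x3 intrinsics, pixels), "distortion" ([k1, k2, p1, p2, k3] as OpenCV has them; the pictures are not rectified), "T" (4x4, takes a point from camera to world coordinates). Camera axes: x right, y down, z forward; pixel columns grow to the right and rows downward; lengths in m; the calibration is good to about 2 mm. A picture is of the moment at which its call begins.
- close_job(): hands the job in; it is judged then, once.
The state is a dict: "time": time; "joint_positions": joint angles; "qd": joint speeds; "joint_torque": joint torques, N m; "position": TCP position; "tool_rot": TCP orientation; "ft_force": force on the tool from outside, world axes, zero at the start; "torque": the same for the moment, N m; "grip_width": opening from 0.0 (shut) to 1.0 (fully open); "grip_force": force on a finger pad.
Only numpy, scipy, OpenCV 4.12 (cv2) and the standard library are available. Lean on these libraries where they do the work, as an engineer would, in place of code of your own. Each camera call takes 0.05 s, during which the arm holds its last target. There are 200 camera calls.

## Working session

There is one attempt and no reset: what is moved stays moved. The work goes in short steps, Python scripts to look and compute and a shell command to move; the robot and the scene stay as the last step left them, time stands still between calls to the robot, and variables do not carry over. Pictures are saved under pics/ and viewed, at most 10 in all, crops included, and the job is handed in when it is done.

```bash
ls; mkdir -p pics
cat > h.py <<'E'
from bench import *
import numpy as np, cv2
from scipy.spatial.transform import Rotation as R
def cloud(im):
    K=np.array(im["K"]);d=im["depth"];h,w=d.shape
    u,v=np.meshgrid(np.arange(w),np.arange(h))
    p=cv2.undistortPoints(np.stack([u,v],-1).reshape(-1,1,2).astype(np.float64),K,np.array(im["distortion"])).reshape(h,w,2)
    P=np.dstack([p[...,0]*d,p[...,1]*d,d])
    T=np.array(im["T"]);W=P@T[:3,:3].T+T[:3,3]
    W[d==0]=np.nan
    return W
E
python3 - <<'E'
from h import *
for n in("side","top"):
    im=get_image(n);cv2.imwrite(f"pics/{n}0.png",im["frame"][...,::-1]);W=cloud(im);np.save(n+"0.npy",W)
    print(n,np.round(im["T"],3).tolist(),np.array(im["K"]).round(1).tolist())
s=get_state();print(s);print(R.from_rotvec(s["tool_rot"]).as_matrix().round(3))
E
```

```text
pics
side [[-0.993, -0.089, 0.083, 0.385], [-0.122, 0.733, -0.669, 0.839], [-0.002, -0.674, -0.739, 1.095], [0.0, 0.0, 0.0, 1.0]] [[457.9, 0.0, 324.7], [0.0, 457.9, 203.9], [0.0, 0.0, 1.0]]
top [[0.011, -0.998, 0.066, 0.401], [-1.0, -0.013, -0.021, -0.037], [0.022, -0.066, -0.998, 1.548], [0.0, 0.0, 0.0, 1.0]] [[470.6, 0.0, 327.4], [0.0, 470.6, 201.3], [0.0, 0.0, 1.0]]
{'time': 0.1, 'joint_positions': array([-1.21090607,  0.32175501, -0.07008746,  1.45151656,  0.02263496,
        1.37079513, -0.05689462]), 'qd': array([ 2.54356310e-04, -7.42706232e-05, -8.94335106e-04, -2.87277285e-03,
       -9.69878151e-04,  2.61543034e-03,  1.02658876e-03]), 'joint_torque': array([-4.99817088e-04, -4.92573667e+01, -4.05964544e-01, -3.13399243e+01,
       -6.40377402e-02,  3.95851058e-02,  7.33568982e-05]), 'position': array([0.22019346, 0.61101538, 0.19628526]), 'tool_rot': array([-5.40370090e-01, -3.09459994e+00,  2.63741942e-03]), 'ft_force': array([-0.35086332,  0.18458884,  0.09971622]), 'torque': array([-0.00378279, -0.03316721,  0.01912666]), 'grip_force': 0.0, 'grip_width': 0.9959640063674184}
[[-0.941  0.339 -0.   ]
 [ 0.339  0.941 -0.002]
 [-0.    -0.002 -1.   ]]
```

View pics/side0.png

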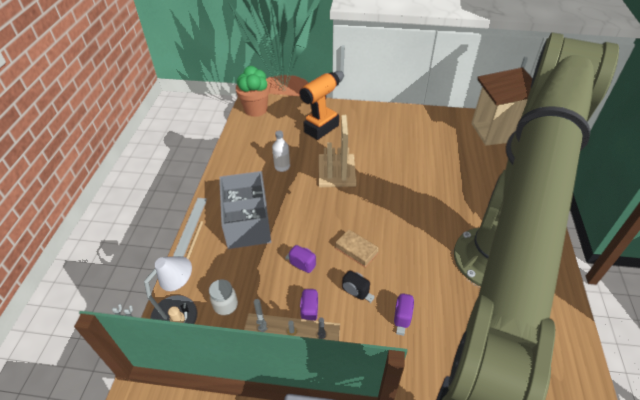

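View pics/top0.png

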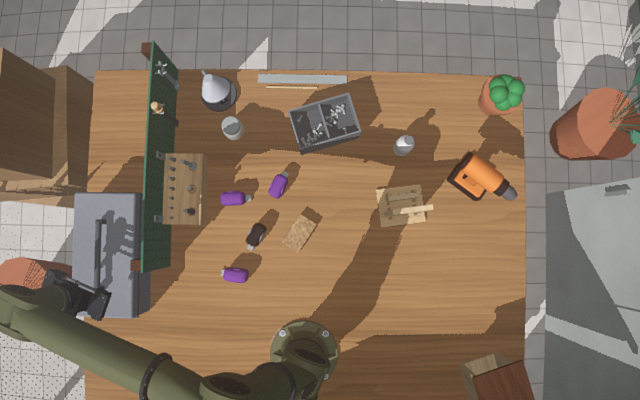

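The side view shows the bin at (245,208), the board in its rack at (342,155), the bit rack at (293,327) and the drill at (322,105). The top view shows the bin at (325,123), the board at (411,210) and the bit rack at (187,188), with front bits at about (192,164), (192,188) and (192,210).

Run:
```python
from h import *
T=np.load("top0.npy");S=np.load("side0.npy")
a=cv2.imread("pics/top0.png");b=cv2.imread("pics/side0.png")
c1=cv2.resize(a[140:235,140:240],None,fx=4,fy=4,interpolation=2)
c2=cv2.resize(b[285:345,230:345],None,fx=3.4,fy=4,interpolation=2)
c3=cv2.resize(a[170:240,365:445],None,fx=4,fy=4,interpolation=2)
o=np.zeros((600,800,3),np.uint8)
for c,(y,x) in((c1,(0,0)),(c2,(0,405)),(c3,(290,405))):
    h,w=c.shape[:2];h=min(h,600-y);w=min(w,800-x);o[y:y+h,x:x+w]=c[:h,:w]
cv2.imwrite("pics/crop1.png",o)
def fit(W,lo,hi,box,name):
    m=np.isfinite(W[...,0])&(W[...,2]>lo)&(W[...,2]<hi)&(W[...,0]>box[0])&(W[...,0]<box[1])&(W[...,1]>box[2])&(W[...,1]<box[3])
    p=W[m]
    if len(p)<4: print(name,len(p));return
    r=cv2.minAreaRect((p[:,:2]*1000).astype(np.float32));print(name,len(p),"mean",p.mean(0).round(4),"rect",np.round(r[0],1),np.round(r[1],1),round(r[2],1),"corners",cv2.boxPoints(r).round(0).tolist())
for n,W in(("top",T),("side",S)):
    fit(W,.1,.125,(.5,.8,-.15,.15),n+" bin rim")
    fit(W,.175,.215,(.3,.55,-.4,-.1),n+" panel top")
    fit(W,.083,.1,(.3,.55,-.4,-.1),n+" offcut top")
    fit(W,.008,.024,(.3,.55,-.4,-.1),n+" stand base")
    fit(W,.06,.085,(.25,.7,.25,.6),n+" bitrack top")
    fit(W,.15,.26,(.25,.7,.28,.45),n+" auger")
    fit(W,.10,.145,(.25,.7,.28,.45),n+" twist")
    fit(W,.24,.3,(.15,.9,.3,.6),n+" pegtop")
```

```text
top bin rim 268 mean [ 0.7216 -0.0285  0.1085] rect [747.2 -53.7] [133.2 200.9] 17.7 corners [[653.0, 22.0], [714.0, -170.0], [841.0, -129.0], [780.0, 62.0]]
top panel top 219 mean [ 0.4689 -0.3112  0.1929] rect [ 469.2 -313. ] [ 15.2 120. ] 8.2 corners [[453.0, -255.0], [470.0, -373.0], [485.0, -371.0], [468.0, -253.0]]
top offcut top 162 mean [ 0.5134 -0.305   0.0889] rect [ 492.6 -308.4] [ 62.6 118.1] 8.2 corners [[453.0, -254.0], [470.0, -371.0], [532.0, -362.0], [515.0, -245.0]]
top stand base 1063 mean [ 0.4841 -0.3002  0.0141] rect [ 426.  -256.1] [244.  283.7] 1.0 corners [[302.0, -116.0], [306.0, -400.0], [550.0, -396.0], [545.0, -112.0]]
top bitrack top 348 mean [0.4713 0.3746 0.0713] rect [454.4 351.7] [257.8 453.9] 80.8 corners [[210.0, 261.0], [658.0, 188.0], [699.0, 443.0], [251.0, 515.0]]
top auger 1988 mean [0.4939 0.438  0.2063] rect [490.9 395.2] [417.8 101.9] 0.0 corners [[282.0, 446.0], [282.0, 344.0], [700.0, 344.0], [700.0, 446.0]]
top twist 3119 mean [0.5205 0.3918 0.1151] rect [491.7 383. ] [124.7 416.1] 89.9 corners [[283.0, 321.0], [700.0, 320.0], [700.0, 44
[... 763 characters left out ...]
rners [[349.0, -263.0], [437.0, -437.0], [602.0, -353.0], [514.0, -180.0]]
side bitrack top 793 mean [0.497  0.4316 0.0719] rect [475.4 350.2] [225.2 435.1] 86.3 corners [[251.0, 252.0], [685.0, 224.0], [700.0, 448.0], [266.0, 477.0]]
side auger 4519 mean [0.5042 0.4433 0.2063] rect [488.9 397.7] [103.7 421.3] 90.0 corners [[278.0, 346.0], [700.0, 346.0], [700.0, 449.0], [278.0, 450.0]]
side twist 2953 mean [0.5129 0.3957 0.1179] rect [506.1 384.6] [130.2 386.7] 89.9 corners [[313.0, 320.0], [699.0, 319.0], [700.0, 449.0], [313.0, 450.0]]
side pegtop 3470 mean [0.5728 0.4465 0.26  ] rect [588.7 439. ] [ 50.7 620.7] 87.0 corners [[277.0, 430.0], [897.0, 397.0], [900.0, 448.0], [280.0, 481.0]]
```

View pics/crop1.png

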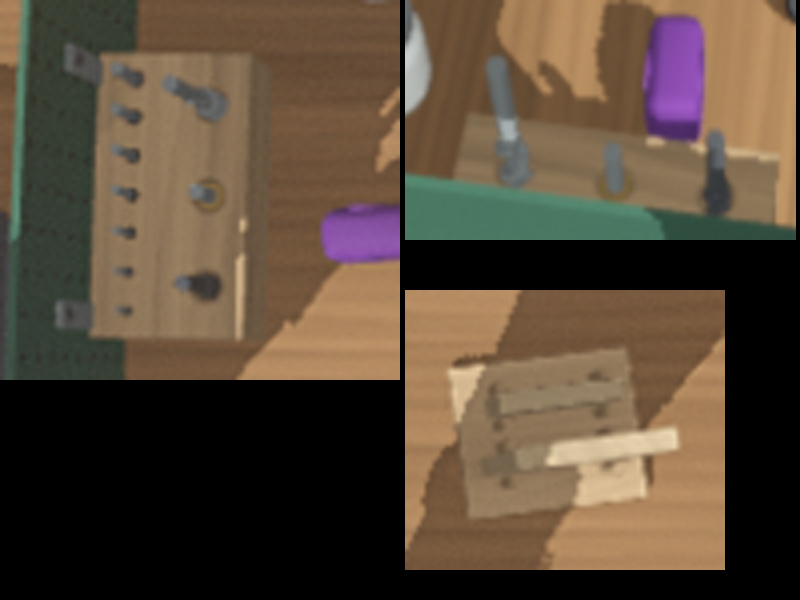

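The crops show the front row. The auger is the longest bit, in the hole at the large-x end (its base is at about (192,166) in the top view). The twist and step drills are the other two. The measured sizes match the given ones: board 15x120, bin 132x202. Bin yaw is about 17.3°, board yaw 8.2°.

```bash
cat >> h.py <<'E'
def plan(*wps):
    """wps: (x,y,z,yaw of tool y deg or None); prints shift/spin from present pose"""
    s=get_state();M=R.from_rotvec(s["tool_rot"]).as_matrix();y0=np.degrees(np.arctan2(M[1,1],M[0,1]))
    print("t",round(s["time"],2),"tcp",s["position"].round(4),"yaw",y0.round(1),"F",s["ft_force"].round(1),"grip",round(s["grip_width"]*87,1),round(s["grip_force"],1))
    for x,y,z,a in wps:
        d=M.T@(np.array([x,y,z])-s["position"])*1000
        print("dx %.0f dy %.0f dz %.0f spin %.1f"%(*d,0 if a is None else (y0-a+180)%360-180))
E
python3 - <<'E'
from h import *
T=np.load("top0.npy")
plan((.22,.61,.36,None),(.5,.3,.36,40),(.468,-.3127,.30,8.2),(.468,-.3127,.179,8.2))
for p in[(187,175),(188,200),(185,215),(192,166),(183,160),(192,188),(192,211)]: print(p,T[p[1],p[0]].round(3))
r=T[155:225,165:206].reshape(-1,3);r=r[(r[:,2]>.05)&(r[:,2]<.12)];print(np.histogram(r[:,2],14))
q=r[abs(r[:,2]-.074)<.006];print(cv2.minAreaRect((q[:,:2]*1000).astype(np.float32)))
E
```

```text
t 0.1 tcp [0.2202 0.611  0.1963] yaw 70.2 F [-0.4  0.2  0.1] grip 86.6 0.0
dx -0 dy -1 dz -164 spin 0.0
dx -369 dy -198 dz -163 spin 30.2
dx -546 dy -785 dz -102 spin 62.0
dx -546 dy -785 dz 19 spin 62.0
(187, 175) [0.571 0.369 0.11 ]
(188, 200) [0.493 0.362 0.114]
(185, 215) [0.447 0.369 0.116]
(192, 166) [0.597 0.348 0.131]
(183, 160) [0.601 0.35  0.225]
(192, 188) [0.529 0.345 0.134]
(192, 211) [0.459 0.345 0.125]
(array([  13,   18,   31,   29,   22,   30,   31,   34,   33,   39,   66,
        522, 1307,  419]), array([0.05048108, 0.05544157, 0.06040207, 0.06536257, 0.07032306,
       0.07528356, 0.08024406, 0.08520455, 0.09016505, 0.09512555,
       0.10008604, 0.10504654, 0.11000704, 0.11496753, 0.11992803]))
((528.004150390625, 382.0693664550781), (217.46820068359375, 121.34672546386719), 0.09692689031362534)
```

```bash
python3 -m jog '[{"claw":87,"dz":-60},{"claw":87,"dz":-110},{"claw":87,"dz":-164},{"claw":87,"dz":-164},{"claw":87,"dx":-60,"dy":-32,"dz":-164,"spin":6},{"claw":87,"dx":-370,"dy":-198,"dz":-164,"spin":30},{"claw":87,"dx":-370,"dy":-198,"dz":-164,"spin":30},{"claw":87,"dx":-370,"dy":-198,"dz":-164,"spin":30},{"claw":87,"dx":-370,"dy":-198,"dz":-164,"spin":30},{"claw":87,"dx":-370,"dy":-198,"dz":-164,"spin":30},{"claw":87,"dx":-370,"dy":-198,"dz":-164,"spin":30},{"claw":87,"dx":-370,"dy":-198,"dz":-164,"spin":30},{"claw":87,"dx":-370,"dy":-198,"dz":-164,"spin":30},{"claw":87,"dx":-370,"dy":-198,"dz":-164,"spin":30},{"claw":87,"dx":-370,"dy":-198,"dz":-164,"spin":30},{"claw":87,"dx":-546,"dy":-785,"dz":-102,"spin":62},{"claw":87,"dx":-546,"dy":-785,"dz":-102,"spin":62},{"claw":87,"dx":-546,"dy":-785,"dz":-102,"spin":62},{"claw":87,"dx":-546,"dy":-785,"dz":-102,"spin":62},{"claw":87,"dx":-546,"dy":-785,"dz":-102,"spin":62}]'
python3 - <<'E'
from h import *
plan((.468,-.3127,.30,8.2),(.468,-.3127,.179,8.2))
T=np.load("top0.npy")
for n in("top","side"):
    T=np.load(n+"0.npy");r=(T[155:225,165:206] if n=="top" else T[290:345,230:345]).reshape(-1,3)
    q=r[(r[:,2]>.105)&(r[:,2]<.119)];print(cv2.minAreaRect((q[:,:2]*1000).astype(np.float32)))
    q=r[(r[:,2]>.195)&(r[:,2]<.235)&(r[:,1]<.42)];print("auger upper",len(q),q.mean(0),np.median(q,0),q.max(0))
E
```

```text
t 0.1 tcp [0.2202 0.611  0.1963] yaw 70.2 F [-0.4  0.2  0.1] grip 86.6 0.0
dx -546 dy -785 dz -102 spin 62.0
dx -546 dy -785 dz 19 spin 62.0
((527.278076171875, 380.9201354980469), (120.87152099609375, 213.8150177001953), 89.94097900390625)
auger upper 32 [0.59930424 0.3508671  0.21834751] [0.59862676 0.34995566 0.2227512 ] [0.60658531 0.35897149 0.23108418]
((525.9650268554688, 343.3429260253906), (221.1534881591797, 46.90243911743164), 0.66086745262146)
auger upper 67 [0.59491814 0.35344582 0.21502551] [0.59473516 0.3544776  0.21641341] [0.6024373  0.35839812 0.22898205]$[0]: bad value
```

```bash
python3 -m jog '[{"claw":87,"dx":0,"dy":0,"dz":-60,"spin":0},{"claw":87,"dx":0,"dy":0,"dz":-110,"spin":0},{"claw":87,"dx":0,"dy":0,"dz":-164,"spin":0},{"claw":87,"dx":0,"dy":0,"dz":-164,"spin":0},{"claw":87,"dx":-60,"dy":-32,"dz":-164,"spin":6},{"claw":87,"dx":-370,"dy":-198,"dz":-164,"spin":30},{"claw":87,"dx":-370,"dy":-198,"dz":-164,"spin":30},{"claw":87,"dx":-370,"dy":-198,"dz":-164,"spin":30},{"claw":87,"dx":-370,"dy":-198,"dz":-164,"spin":30},{"claw":87,"dx":-370,"dy":-198,"dz":-164,"spin":30},{"claw":87,"dx":-370,"dy":-198,"dz":-164,"spin":30},{"claw":87,"dx":-370,"dy":-198,"dz":-164,"spin":30},{"claw":87,"dx":-370,"dy":-198,"dz":-164,"spin":30},{"claw":87,"dx":-370,"dy":-198,"dz":-164,"spin":30},{"claw":87,"dx":-370,"dy":-198,"dz":-164,"spin":30},{"claw":87,"dx":-546,"dy":-785,"dz":-102,"spin":62},{"claw":87,"dx":-546,"dy":-785,"dz":-102,"spin":62},{"claw":87,"dx":-546,"dy":-785,"dz":-102,"spin":62},{"claw":87,"dx":-546,"dy":-785,"dz":-102,"spin":62},{"claw":87,"dx":-546,"dy":-785,"dz":-102,"spin":62}]'
python3 - <<'E'
from h import *
plan((.468,-.3127,.30,8.2),(.468,-.3127,.179,8.2))
E
```

```text
time: 1.77
position: [0.4894, 0.0911, 0.3397]
tool_rot: [-2.063, -2.368, 0.0]
ft_force: [1.0, -0.4, 0.4]
grip_width: 0.997
grip_force: 0.0
t 1.77 tcp [0.4894 0.0911 0.3397] yaw 7.9 F [ 1.  -0.4  0.4] grip 86.7 0.0
dx -397 dy -76 dz 40 spin -0.3
dx -397 dy -76 dz 161 spin -0.3
```

```bash
python3 -m jog '[{"claw":87,"dx":-397,"dy":-76,"dz":40,"spin":0},{"claw":87,"dx":-397,"dy":-76,"dz":40,"spin":0},{"claw":87,"dx":-397,"dy":-76,"dz":40,"spin":0},{"claw":87,"dx":-397,"dy":-76,"dz":40,"spin":0},{"claw":87,"dx":-397,"dy":-76,"dz":40,"spin":0},{"claw":87,"dx":-397,"dy":-76,"dz":40,"spin":0},{"claw":87,"dx":-397,"dy":-76,"dz":40,"spin":0},{"claw":87,"dx":-397,"dy":-76,"dz":40,"spin":0},{"claw":87,"dx":-397,"dy":-76,"dz":40,"spin":0},{"claw":87,"dx":-397,"dy":-76,"dz":40,"spin":0},{"claw":87,"dx":-397,"dy":-76,"dz":40,"spin":0},{"claw":87,"dx":-397,"dy":-76,"dz":40,"spin":0}]'
python3 - <<'E'
from h import *
plan((.468,-.3127,.179,8.2))
E
```

```text
time: 2.77
position: [0.4701, -0.3127, 0.2996]
tool_rot: [-2.062, -2.368, 0.002]
ft_force: [-0.1, 0.7, -0.1]
grip_width: 1.001
grip_force: 0.0
t 2.77 tcp [ 0.4701 -0.3127  0.2996] yaw 7.9 F [-0.1  0.7 -0.1] grip 87.1 0.0
dx 0 dy -2 dz 121 spin -0.3
```

```bash
python3 -m jog '[{"claw":87,"dx":0,"dy":-2,"dz":40,"spin":0},{"claw":87,"dx":0,"dy":-2,"dz":80,"spin":0},{"claw":87,"dx":0,"dy":-2,"dz":105,"spin":0},{"claw":87,"dx":0,"dy":-2,"dz":121,"spin":0},{"claw":87,"dx":0,"dy":-2,"dz":121,"spin":0},{"claw":40,"dx":0,"dy":-2,"dz":121,"spin":0},{"claw":40,"dx":0,"dy":-2,"dz":121,"spin":0},{"claw":25,"dx":0,"dy":-2,"dz":121,"spin":0},{"claw":5,"dx":0,"dy":-2,"dz":121,"spin":0},{"claw":5,"dx":0,"dy":-2,"dz":121,"spin":0},{"claw":5,"dx":0,"dy":-2,"dz":121,"spin":0},{"claw":5,"dx":0,"dy":-2,"dz":121,"spin":0},{"claw":5,"dx":0,"dy":-2,"dz":121,"spin":0},{"claw":5,"dx":0,"dy":-2,"dz":121,"spin":0}]' 30
python3 - <<'E'
from h import *
plan((.468,-.3127,.30,8.2))
E
```

```text
time: 3.93
position: [0.4694, -0.3112, 0.1793]
tool_rot: [2.057, 2.374, 0.0]
ft_force: [0.2, 0.4, -0.7]
grip_width: 0.4
grip_force: 0.0
t 3.93 tcp [ 0.4694 -0.3112  0.1793] yaw 8.2 F [ 0.2  0.4 -0.7] grip 34.8 0.0
dx -1 dy -2 dz -121 spin -0.0
```

```bash
python3 -m jog '[{"claw":5,"dx":0,"dy":0,"dz":0,"spin":0},{"claw":5,"dx":0,"dy":0,"dz":0,"spin":0},{"claw":5,"dx":0,"dy":0,"dz":0,"spin":0},{"claw":5,"dx":0,"dy":0,"dz":0,"spin":0},{"claw":5,"dx":0,"dy":0,"dz":0,"spin":0},{"claw":5,"dx":0,"dy":0,"dz":0,"spin":0}]' 30 && python3 -m jog '[{"claw":5,"dx":0,"dy":0,"dz":-15,"spin":0},{"claw":5,"dx":0,"dy":0,"dz":-40,"spin":0},{"claw":5,"dx":0,"dy":0,"dz":-70,"spin":0},{"claw":5,"dx":0,"dy":0,"dz":-100,"spin":0},{"claw":5,"dx":0,"dy":0,"dz":-100,"spin":0}]' 30
python3 - <<'E'
from h import *
c,s=np.cos(np.radians(17.3)),np.sin(np.radians(17.3))
# foot centre 50mm out from bin face, bin centre average of views
b=np.array([.7445,-.0536]); t=b-np.array([c,s])*(.065+.050); print("bin face",b-np.array([c,s])*.065,"foot",t)
plan((t[0],t[1],.279,17.3))
im=get_image("side");W=cloud(im);cv2.imwrite("pics/s1.png",im["frame"][...,::-1])
m=(W[...,0]>.4)&(W[...,0]<.55)&(W[...,1]>-.4)&(W[...,1]<-.23)&(W[...,2]>.13)&(W[...,2]<.4)
print(np.nanpercentile(W[m],[2,50,98],axis=0).round(3))
E
```

```text
time: 4.43
position: [0.4694, -0.3112, 0.1793]
tool_rot: [2.057, 2.374, 0.0]
ft_force: [0.8, 0.5, 0.2]
grip_width: 0.065
grip_force: 0.0
time: 4.85
position: [0.4717, -0.3132, 0.2852]
tool_rot: [2.052, 2.367, 0.004]
ft_force: [-0.1, -0.9, -0.1]
grip_width: 0.055
grip_force: 0.0
bin face [ 0.68244055 -0.07292937] foot [ 0.63470251 -0.08779811]
t 4.85 tcp [ 0.4717 -0.3132  0.2852] yaw 8.2 F [-0.1 -0.9 -0.1] grip 4.8 0.0
dx 200 dy 193 dz 7 spin -9.1
[[ 0.412 -0.362  0.139]
 [ 0.467 -0.282  0.351]
 [ 0.545 -0.253  0.399]]
```

Run:
```python
from h import *
im=get_image("top");a=cv2.imread("pics/s1.png")[60:260,240:440]
o=np.hstack([cv2.resize(a,(400,400)),cv2.resize(im["frame"][130:280,340:490,::-1],(400,400))]);cv2.imwrite("pics/c2.png",o)
```

```text
(no output)
```

View pics/c2.png

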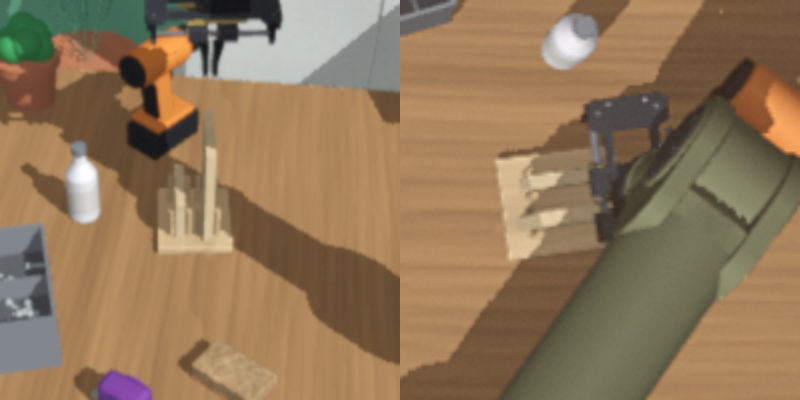

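Run:
```python
from h import *
im=get_image("side");W=cloud(im)
for u,v in[(344,118),(344,122),(344,130),(345,97),(345,94),(343,90),(348,90),(345,85)]: print(u,v,W[v,u].round(3))
im=get_image("top");W=cloud(im)
m=(W[...,0]>.4)&(W[...,0]<.55)&(W[...,1]>-.42)&(W[...,1]<-.2)&(W[...,2]>.17)&(W[...,2]<.215)
print(m.sum(),np.nanpercentile(W[m],[2,50,98],axis=0).round(3))
T=np.load("top0.npy");print(T[200:222:2,411].round(3).tolist());print(T[208,380:440:5].round(3).tolist())
```

```text
344 118 [ 0.471 -0.355  0.194]
344 122 [ 0.469 -0.332  0.196]
344 130 [ 0.465 -0.293  0.195]
345 97 [ 0.526 -1.132 -0.26 ]
345 94 [ 0.528 -1.157 -0.259]
343 90 [ 0.473 -0.301  0.335]
348 90 [ 0.458 -0.297  0.339]
345 85 [ 0.53  -1.159 -0.207]
116 [[ 0.455 -0.315  0.179]
 [ 0.464 -0.282  0.193]
 [ 0.476 -0.254  0.198]]
[[0.509, -0.344, 0.017], [0.503, -0.344, 0.015], [0.496, -0.345, 0.012], [0.49, -0.345, 0.011], [0.473, -0.308, 0.193], [0.467, -0.309, 0.192], [0.462, -0.309, 0.191], [0.463, -0.346, 0.008], [0.456, -0.344, 0.016], [0.45, -0.344, 0.013], [0.443, -0.344, 0.016]]
[[0.482, -0.242, 0.008], [0.482, -0.258, 0.011], [0.479, -0.267, 0.064], [0.482, -0.291, 0.013], [0.482, -0.308, 0.015], [0.473, -0.291, 0.191], [0.473, -0.306, 0.192], [0.474, -0.321, 0.191], [0.474, -0.335, 0.194], [0.473, -0.348, 0.2], [0.474, -0.364, 0.193], [0.485, -0.428, -0.001]]
```

Run:
```python
from h import *
im=get_image("side");W=cloud(im)
T=np.array(im["T"]);Ti=np.linalg.inv(T)
s=get_state();M=R.from_rotvec(s["tool_rot"]).as_matrix()
for off in(-.1,-.05,0,.014):
    p=s["position"]+M[:,2]*off
    uv,_=cv2.projectPoints(p.reshape(1,3),cv2.Rodrigues(Ti[:3,:3])[0],Ti[:3,3],np.array(im["K"]),np.array(im["distortion"]));print(off,p.round(3),uv.ravel().round(1))
m=(W[...,0]>.4)&(W[...,0]<.55)&(W[...,1]>-.42)&(W[...,1]<-.2)&(W[...,2]>.21)
print(np.nanmin(W[m],0)); 
for v in range(80,104,2): print(v,W[v,330:362:3,2].round(2))
print(s["grip_width"],s["grip_force"])
cv2.imwrite("pics/c3.png",cv2.resize(im["frame"][50:140,290:400,::-1],None,fx=6,fy=6,interpolation=2))
```

```text
-0.1 [ 0.469 -0.311  0.378] [345.2  75.3]
-0.05 [ 0.469 -0.311  0.328] [344.7  90.3]
0 [ 0.469 -0.311  0.278] [344.2 104.4]
0.014 [ 0.469 -0.311  0.264] [344.1 108.3]
[ 0.4001116  -0.35214641  0.29975206]
80 [0.38 0.38 0.39 0.39 0.39 0.39 0.39 0.39 0.39 0.39 0.38]
82 [ 0.2   0.2    nan  0.38  0.38 -0.18  0.36  0.38  0.38  0.38 -0.19]
84 [ 0.2   0.19  0.18  0.36  0.36 -0.19  0.35  0.36 -0.19 -0.19 -0.19]
86 [ 0.19  0.19  0.17 -0.2   0.35 -0.21  0.35  0.35 -0.2  -0.2  -0.2 ]
88 [ 0.19  0.18 -0.22 -0.22  0.34 -0.22  0.34  0.34 -0.21 -0.21 -0.21]
90 [ 0.18  0.17 -0.23 -0.23  0.34 -0.23  0.34 -0.22 -0.23 -0.22 -0.22]
92 [ 0.17 -0.24 -0.25 -0.24  0.33 -0.25  0.33 -0.24 -0.24 -0.24 -0.23]
94 [-0.69 -0.26 -0.25 -0.25  0.32 -0.26  0.32 -0.25 -0.25 -0.24 -0.24]
96 [-0.7  -0.27 -0.26 -0.27  0.32 -0.27  0.32 -0.26 -0.25 -0.26 -0.26]
98 [-0.   -0.29 -0.29 -0.28  0.31 -0.27  0.31 -0.28 -0.27 -0.26 -0.27]
100 [-0.   -0.01 -0.   -0.    0.3  -0.    0.31 -0.   -0.01  0.   -0.28]
102 [-0.01 -0.    0.   -0.   -0.   -0.   -0.   -0.   -0.01 -0.   -0.01]
0.0658335933688561 0.0
```

View pics/c3.png

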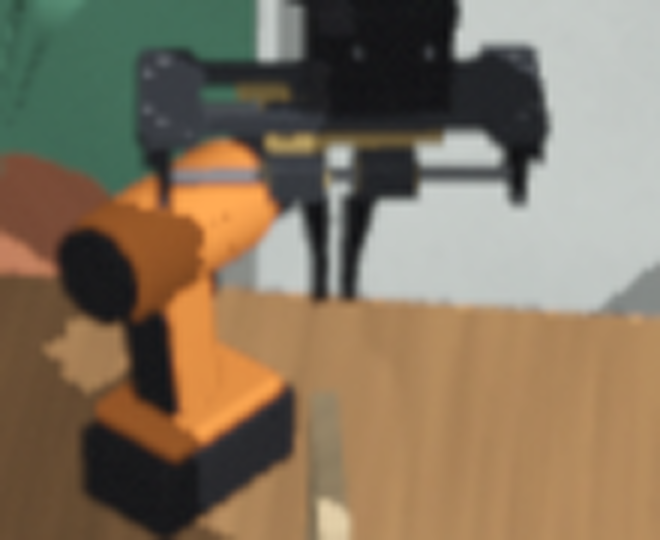

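The fingertips show at about (343,99) in the full image, not at the expected (344,108). So they sit about 36 mm higher than the reported pose implies, and they closed just above the board. I'll measure this tool offset in both views.

Run:
```python
from h import *
for n in("side","top"):
    im=get_image(n);W=cloud(im)
    m=(abs(W[...,0]-.469)<.05)&(abs(W[...,1]+.311)<.06)&(W[...,2]>.23)&(W[...,2]<.335)
    v,u=np.where(m);print(n,m.sum());
    for z0,z1 in((.295,.305),(.305,.315),(.315,.33)):
        q=W[m&(W[...,2]>z0)&(W[...,2]<z1)]
        if len(q):print(z0,len(q),q.mean(0).round(4),q.min(0).round(3),q.max(0).round(3))
plan()
```

```text
side 76
0.295 9 [ 0.4649 -0.2996  0.3026] [ 0.454 -0.303  0.3  ] [ 0.475 -0.296  0.305]
0.305 22 [ 0.4658 -0.2999  0.31  ] [ 0.454 -0.317  0.305] [ 0.48  -0.292  0.314]
0.315 36 [ 0.4659 -0.3005  0.3228] [ 0.453 -0.318  0.315] [ 0.479 -0.295  0.33 ]
top 4
0.315 3 [ 0.47   -0.2976  0.3224] [ 0.464 -0.299  0.318] [ 0.475 -0.297  0.327]
t 5.2 tcp [ 0.4688 -0.3107  0.278 ] yaw 8.2 F [ 0.7  0.  -0.5] grip 4.8 0.0
```

```bash
python3 -m jog '[{"claw":60,"dx":0,"dy":0,"dz":0,"spin":0},{"claw":60,"dx":0,"dy":0,"dz":0,"spin":0},{"claw":60,"dx":0,"dy":0,"dz":0,"spin":0},{"claw":60,"dx":0,"dy":0,"dz":0,"spin":0},{"claw":60,"dx":0,"dy":0,"dz":0,"spin":0},{"claw":60,"dx":0,"dy":0,"dz":0,"spin":0},{"claw":60,"dx":0,"dy":0,"dz":30,"spin":0},{"claw":60,"dx":0,"dy":-2,"dz":60,"spin":0},{"claw":60,"dx":0,"dy":-2,"dz":90,"spin":0},{"claw":60,"dx":0,"dy":-2,"dz":115,"spin":0},{"claw":60,"dx":0,"dy":-2,"dz":136,"spin":0},{"claw":60,"dx":0,"dy":-2,"dz":136,"spin":0},{"claw":5,"dx":0,"dy":-2,"dz":136,"spin":0},{"claw":5,"dx":0,"dy":-2,"dz":136,"spin":0},{"claw":5,"dx":0,"dy":-2,"dz":136,"spin":0},{"claw":5,"dx":0,"dy":-2,"dz":136,"spin":0},{"claw":5,"dx":0,"dy":-2,"dz":136,"spin":0},{"claw":5,"dx":0,"dy":-2,"dz":136,"spin":0},{"claw":5,"dx":0,"dy":-2,"dz":136,"spin":0},{"claw":5,"dx":0,"dy":-2,"dz":136,"spin":0}]' 30
```

```text
time: 6.87
position: [0.4675, -0.3115, 0.1435]
tool_rot: [2.057, 2.374, 0.0]
ft_force: [-0.5, -0.6, 2.1]
grip_width: 0.171
grip_force: 27.1
```

```bash
python3 -m jog '[{"claw":5,"dx":0,"dy":0,"dz":0,"spin":0},{"claw":5,"dx":0,"dy":0,"dz":0,"spin":0}]' 30
```

```text
time: 7.03
position: [0.4676, -0.3114, 0.1435]
tool_rot: [2.057, 2.374, 0.001]
ft_force: [-0.4, 0.4, 1.1]
grip_width: 0.169
grip_force: 30.0
```

```bash
python3 -m jog '[{"claw":5,"dx":0,"dy":0,"dz":-15,"spin":0},{"claw":5,"dx":0,"dy":0,"dz":-40,"spin":0},{"claw":5,"dx":0,"dy":0,"dz":-70,"spin":0},{"claw":5,"dx":0,"dy":0,"dz":-100,"spin":0},{"claw":5,"dx":0,"dy":0,"dz":-130,"spin":0},{"claw":5,"dx":0,"dy":0,"dz":-157,"spin":0},{"claw":5,"dx":0,"dy":0,"dz":-157,"spin":0}]' 30
python3 - <<'E'
from h import *
plan((.635,-.088,.30,17.3))
E
```

```text
time: 7.62
position: [0.4692, -0.3131, 0.3053]
tool_rot: [2.052, 2.369, 0.004]
ft_force: [0.2, -1.4, -2.1]
grip_width: 0.171
grip_force: 30.0
t 7.62 tcp [ 0.4692 -0.3131  0.3053] yaw 8.2 F [ 0.2 -1.4 -2.1] grip 14.9 30.0
dx 199 dy 196 dz 6 spin -9.1
```

```bash
python3 -m jog '[{"claw":5,"dx":25,"dy":25,"dz":0,"spin":-1},{"claw":5,"dx":50,"dy":50,"dz":0,"spin":-2},{"claw":5,"dx":75,"dy":75,"dz":0,"spin":-3},{"claw":5,"dx":100,"dy":100,"dz":0,"spin":-5},{"claw":5,"dx":125,"dy":124,"dz":0,"spin":-6},{"claw":5,"dx":150,"dy":148,"dz":0,"spin":-7},{"claw":5,"dx":175,"dy":172,"dz":0,"spin":-8},{"claw":5,"dx":190,"dy":187,"dz":0,"spin":-9},{"claw":5,"dx":199,"dy":196,"dz":0,"spin":-9},{"claw":5,"dx":199,"dy":196,"dz":0,"spin":-9},{"claw":5,"dx":199,"dy":196,"dz":0,"spin":-9}]' 30
python3 - <<'E'
from h import *
plan((.635,-.088,.1285,17.3))
im=get_image("side");W=cloud(im);cv2.imwrite("pics/s3.png",im["frame"][80:280,140:440,::-1])
T=np.array(im["T"]);Ti=np.linalg.inv(T)
c,s=np.cos(np.radians(17.3)),np.sin(np.radians(17.3))
def pr(p):return cv2.projectPoints(np.array(p,float).reshape(1,3),cv2.Rodrigues(Ti[:3,:3])[0],Ti[:3,3],np.array(im["K"]),np.array(im["distortion"]))[0].ravel().round(0)
p=get_state()["position"]
for dx,dy in((-.0075,.06),(.0075,.06)):
  for z in(-.128,.052): print(pr([p[0]+c*dx-s*dy,p[1]+s*dx+c*dy,p[2]+z]))
m=(abs(W[...,0]-p[0])<.12)&(abs(W[...,1]-p[1])<.09)&(W[...,2]>.12)&(W[...,2]<.34)
q=W[m];k=(q-p)@np.array([[c,-s,0],[s,c,0],[0,0,1]]);print(len(k),np.percentile(k,[1,50,99],axis=0).round(3))
E
```

```text
time: 8.53
position: [0.6325, -0.0873, 0.2993]
tool_rot: [-1.864, -2.528, 0.004]
ft_force: [-0.4, -0.8, -1.7]
grip_width: 0.176
grip_force: 30.0
t 8.53 tcp [ 0.6325 -0.0873  0.2993] yaw 17.2 F [-0.4 -0.8 -1.7] grip 15.3 30.0
dx -1 dy 3 dz 171 spin -0.1
[285. 190.]
[280. 141.]
[279. 191.]
[274. 141.]
344 [[-0.014 -0.043 -0.126]
 [ 0.001  0.057 -0.031]
 [ 0.015  0.062  0.038]]
```

View pics/s3.png

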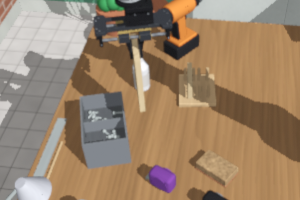

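The board hangs upright in the gripper beside the bin, at crop (138,75). Its lower end is where I expected. Lowering it.

```bash
python3 -m jog '[{"claw":5,"dx":0,"dy":1,"dz":35,"spin":0},{"claw":5,"dx":0,"dy":1,"dz":70,"spin":0},{"claw":5,"dx":0,"dy":1,"dz":105,"spin":0},{"claw":5,"dx":0,"dy":1,"dz":135,"spin":0},{"claw":5,"dx":0,"dy":1,"dz":155,"spin":0},{"claw":5,"dx":0,"dy":1,"dz":164,"spin":0},{"claw":5,"dx":0,"dy":1,"dz":168,"spin":0},{"claw":5,"dx":0,"dy":1,"dz":170,"spin":0},{"claw":5,"dx":0,"dy":1,"dz":171,"spin":0},{"claw":5,"dx":0,"dy":1,"dz":171,"spin":0}]' 30; python3 -m jog '[{"claw":5,"dx":0,"dy":0,"dz":0,"spin":0}]' 30
```

```text
time: 9.42
position: [0.6349, -0.0869, 0.1309]
tool_rot: [1.864, 2.526, 0.002]
ft_force: [0.4, 0.2, -2.1]
grip_width: 0.171
grip_force: 30.0
time: 9.5
position: [0.6349, -0.0866, 0.1308]
tool_rot: [1.864, 2.527, 0.002]
ft_force: [0.5, -0.3, -1.9]
grip_width: 0.166
grip_force: 30.0
```

```bash
python3 -m jog '[{"claw":5,"dx":0,"dy":0,"dz":1,"spin":0},{"claw":5,"dx":0,"dy":0,"dz":2,"spin":0},{"claw":5,"dx":0,"dy":0,"dz":2,"spin":0}]' 30; python3 -m jog '[{"claw":5,"dx":0,"dy":0,"dz":1,"spin":0},{"claw":5,"dx":0,"dy":0,"dz":1.5,"spin":0},{"claw":5,"dx":0,"dy":0,"dz":1.5,"spin":0}]' 30
```

```text
time: 9.75
position: [0.6348, -0.0863, 0.1285]
tool_rot: [1.863, 2.527, 0.002]
ft_force: [-0.7, 0.7, 3.3]
grip_width: 0.168
grip_force: 30.0
time: 10.0
position: [0.6352, -0.0862, 0.1284]
tool_rot: [1.863, 2.527, 0.004]
ft_force: [-2.4, 0.8, 10.0]
grip_width: 0.17
grip_force: 30.0
```

```bash
python3 -m jog '[{"claw":5,"dx":0,"dy":0,"dz":-1.5,"spin":0},{"claw":45,"dx":0,"dy":0,"dz":-3,"spin":0},{"claw":45,"dx":0,"dy":0,"dz":-3,"spin":0},{"claw":45,"dx":0,"dy":0,"dz":-3,"spin":0},{"claw":45,"dx":0,"dy":0,"dz":-3,"spin":0},{"claw":45,"dx":0,"dy":4,"dz":-3,"spin":0},{"claw":45,"dx":0,"dy":9,"dz":-3,"spin":0},{"claw":45,"dx":0,"dy":14,"dz":-3,"spin":0},{"claw":45,"dx":0,"dy":19,"dz":-3,"spin":0},{"claw":45,"dx":0,"dy":24,"dz":-3,"spin":0},{"claw":45,"dx":0,"dy":29,"dz":-3,"spin":0},{"claw":45,"dx":0,"dy":34,"dz":-3,"spin":0},{"claw":45,"dx":0,"dy":39,"dz":-3,"spin":0},{"claw":45,"dx":0,"dy":44,"dz":-3,"spin":0},{"claw":45,"dx":0,"dy":49,"dz":-3,"spin":0},{"claw":45,"dx":0,"dy":54,"dz":-3,"spin":0},{"claw":45,"dx":0,"dy":58,"dz":-3,"spin":0},{"claw":45,"dx":0,"dy":62,"dz":-3,"spin":0},{"claw":45,"dx":0,"dy":65,"dz":-3,"spin":0},{"claw":45,"dx":0,"dy":65,"dz":-3,"spin":0}]' 20
cat > lean.py <<'E'
from h import *
import sys
c,s=np.cos(np.radians(17.3)),np.sin(np.radians(17.3));b=np.array([.7445,-.0536,0])
A=np.array([[c,-s,0],[s,c,0],[0,0,1]])
for n in("side","top"):
    im=get_image(n);W=cloud(im);L=(W-b)@A
    m=(L[...,0]>-.16)&(L[...,0]<-.01)&(abs(L[...,1]+.01)<.11)&(L[...,2]>.02)&(L[...,2]<.19)
    f=im["frame"].astype(int);m&=(f[...,0]-f[...,2]>30)
    q=L[m];print(n,len(q))
    for z in np.arange(.02,.19,.02):
        k=q[(q[:,2]>=z)&(q[:,2]<z+.02)]
        if len(k)>3:print("z%.2f n%d x %.3f..%.3f med %.3f y %.3f..%.3f"%(k[:,2].mean(),len(k),k[:,0].min(),k[:,0].max(),np.median(k[:,0]),k[:,1].min(),k[:,1].max()))
    cv2.imwrite(f"pics/{sys.argv[1]}_{n}.png",im["frame"][...,::-1])
plan()
E
python3 lean.py l1
```

```text
time: 11.67
position: [0.6967, -0.0667, 0.1287]
tool_rot: [1.864, 2.529, 0.0]
ft_force: [-0.7, 0.5, 0.4]
grip_width: 0.517
grip_force: 0.0
side 828
z0.03 n83 x -0.118..-0.093 med -0.111 y -0.061..0.062
z0.05 n95 x -0.110..-0.040 med -0.104 y -0.090..0.061
z0.07 n88 x -0.101..-0.054 med -0.096 y -0.059..0.061
z0.09 n101 x -0.094..-0.041 med -0.088 y -0.097..0.062
z0.11 n95 x -0.086..-0.064 med -0.081 y -0.063..0.061
z0.13 n76 x -0.078..-0.056 med -0.072 y -0.057..0.062
z0.15 n106 x -0.081..-0.049 med -0.066 y -0.058..0.063
z0.17 n180 x -0.082..-0.044 med -0.054 y -0.065..0.062
z0.18 n4 x -0.084..-0.073 med -0.079 y 0.010..0.016
top 88
z0.02 n12 x -0.115..-0.110 med -0.112 y -0.061..0.002
z0.07 n4 x -0.094..-0.089 med -0.090 y -0.060..-0.056
z0.09 n14 x -0.088..-0.079 med -0.084 y -0.060..-0.047
z0.11 n15 x -0.082..-0.041 med -0.077 y -0.101..-0.050
z0.13 n15 x -0.077..-0.066 med -0.071 y -0.061..-0.049
z0.15 n8 x -0.067..-0.060 med -0.065 y -0.059..-0.052
z0.17 n17 x -0.061..-0.042 med -0.053 y -0.060..-0.053
t 11.77 tcp [ 0.6961 -0.0672  0.1287] yaw 17.2 F [-0.3  0.1  0.5] grip 44.9 0.0
```

```bash
python3 -m jog '[{"claw":50,"dx":0,"dy":-4,"dz":0,"spin":0},{"claw":50,"dx":0,"dy":-6,"dz":-10,"spin":0},{"claw":50,"dx":0,"dy":-6,"dz":-30,"spin":0},{"claw":50,"dx":0,"dy":-6,"dz":-70,"spin":0},{"claw":50,"dx":0,"dy":-6,"dz":-110,"spin":0},{"claw":50,"dx":0,"dy":-6,"dz":-150,"spin":0},{"claw":50,"dx":0,"dy":-6,"dz":-190,"spin":0},{"claw":50,"dx":0,"dy":-6,"dz":-200,"spin":0}]' 20; python3 lean.py l2
python3 - <<'E'
from h import *
plan((.597,.351,.36,0),(.597,.351,.36,180))
E
```

```text
time: 12.43
position: [0.6918, -0.0701, 0.3379]
tool_rot: [1.859, 2.52, 0.009]
ft_force: [0.6, -0.9, 0.0]
grip_width: 0.573
grip_force: 0.0
side 886
z0.03 n83 x -0.117..-0.096 med -0.112 y -0.063..0.061
z0.05 n91 x -0.109..-0.040 med -0.104 y -0.088..0.061
z0.07 n95 x -0.102..-0.054 med -0.096 y -0.063..0.063
z0.09 n96 x -0.094..-0.041 med -0.088 y -0.096..0.063
z0.11 n113 x -0.087..-0.013 med -0.080 y -0.104..0.062
z0.13 n98 x -0.079..-0.056 med -0.073 y -0.062..0.062
z0.15 n103 x -0.071..-0.051 med -0.066 y -0.063..0.063
z0.17 n207 x -0.064..-0.044 med -0.054 y -0.064..0.062
top 118
z0.03 n39 x -0.114..-0.101 med -0.109 y -0.061..-0.019
z0.05 n37 x -0.109..-0.097 med -0.102 y -0.061..-0.022
z0.07 n37 x -0.099..-0.088 med -0.094 y -0.060..-0.028
z0.08 n5 x -0.092..-0.089 med -0.091 y -0.059..-0.032
t 12.53 tcp [ 0.6913 -0.0701  0.3337] yaw 17.1 F [ 0.2 -0.5 -0. ] grip 49.9 0.0
t 12.53 tcp [ 0.6913 -0.0701  0.3337] yaw 17.1 F [ 0.2 -0.5 -0. ] grip 49.9 0.0
dx 430 dy 34 dz -27 spin 17.1
dx 430 dy 34 dz -27 spin -162.9
```

View pics/l2_side.png

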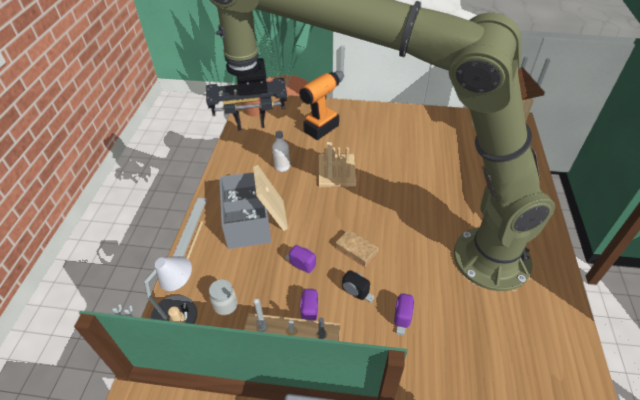

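The board leans on the bin by itself at about 21° (side image, (268,197)). Its front face passes z = 0.11 at bin x = -0.081, which matches resting on the rim. Next is the auger.

```bash
python3 - <<'E'
from h import *
for n in("top","side"):
    W=np.load(n+"0.npy")
    for lo in(.15,.2,.25):
        m=(W[...,0]>.62)&(W[...,0]<.85)&(W[...,1]>.1)&(W[...,1]<.43)&(W[...,2]>lo)&(W[...,2]<.6)
        if m.sum():print(n,lo,m.sum(),np.nanpercentile(W[m],[1,99],axis=0).round(3).tolist())
E
python3 -m jog '[{"claw":50,"dx":40,"dy":3,"dz":-27,"spin":2},{"claw":50,"dx":80,"dy":6,"dz":-27,"spin":4},{"claw":50,"dx":120,"dy":9,"dz":-27,"spin":6},{"claw":50,"dx":160,"dy":13,"dz":-27,"spin":8},{"claw":50,"dx":200,"dy":16,"dz":-27,"spin":9},{"claw":50,"dx":240,"dy":19,"dz":-27,"spin":11},{"claw":50,"dx":280,"dy":22,"dz":-27,"spin":12},{"claw":50,"dx":320,"dy":25,"dz":-27,"spin":14},{"claw":50,"dx":360,"dy":28,"dz":-27,"spin":16},{"claw":50,"dx":395,"dy":31,"dz":-27,"spin":17},{"claw":50,"dx":420,"dy":33,"dz":-27,"spin":17},{"claw":50,"dx":430,"dy":34,"dz":-27,"spin":17},{"claw":50,"dx":430,"dy":34,"dz":-27,"spin":17},{"claw":50,"dx":430,"dy":34,"dz":-27,"spin":17}]'
python3 - <<'E'
from h import *
plan((.597,.351,.108,0))
E
```

```text
top 0.15 773 [[0.733, 0.235, 0.159], [0.849, 0.427, 0.282]]
top 0.2 576 [[0.734, 0.243, 0.2], [0.849, 0.428, 0.283]]
top 0.25 88 [[0.734, 0.409, 0.25], [0.849, 0.43, 0.285]]
side 0.15 1228 [[0.729, 0.241, 0.169], [0.849, 0.429, 0.281]]
side 0.2 831 [[0.729, 0.246, 0.2], [0.849, 0.43, 0.282]]
side 0.25 124 [[0.729, 0.414, 0.25], [0.849, 0.43, 0.282]]
time: 13.7
position: [0.596, 0.3504, 0.3549]
tool_rot: [2.218, 2.223, -0.003]
ft_force: [0.1, -0.3, 0.0]
grip_width: 0.575
grip_force: 0.0
t 13.7 tcp [0.596  0.3504 0.3549] yaw 0.1 F [ 0.1 -0.3  0. ] grip 50.1 0.0
dx 1 dy 1 dz 247 spin 0.1
```

```bash
python3 -m jog '[{"claw":50,"dx":1,"dy":1,"dz":40,"spin":0},{"claw":50,"dx":1,"dy":1,"dz":80,"spin":0},{"claw":50,"dx":1,"dy":1,"dz":120,"spin":0},{"claw":50,"dx":1,"dy":1,"dz":150,"spin":0},{"claw":50,"dx":1,"dy":1,"dz":180,"spin":0},{"claw":50,"dx":1,"dy":1,"dz":210,"spin":0},{"claw":50,"dx":1,"dy":1,"dz":232,"spin":0},{"claw":50,"dx":1,"dy":1,"dz":247,"spin":0},{"claw":50,"dx":1,"dy":1,"dz":247,"spin":0},{"claw":8,"dx":1,"dy":1,"dz":247,"spin":0},{"claw":8,"dx":1,"dy":1,"dz":247,"spin":0},{"claw":8,"dx":1,"dy":1,"dz":247,"spin":0},{"claw":8,"dx":1,"dy":1,"dz":247,"spin":0},{"claw":8,"dx":1,"dy":1,"dz":247,"spin":0},{"claw":8,"dx":1,"dy":1,"dz":247,"spin":0},{"claw":8,"dx":1,"dy":1,"dz":247,"spin":0}]' 20
python3 - <<'E'
from h import *
plan()
E
```

```text
time: 15.03
position: [0.597, 0.353, 0.1091]
tool_rot: [2.217, 2.225, 0.001]
ft_force: [-0.1, -0.0, 0.4]
grip_width: 0.243
grip_force: 20.0
t 15.03 tcp [0.597  0.353  0.1091] yaw 0.2 F [-0.1 -0.   0.4] grip 21.2 20.0
```

```bash
python3 -m jog '[{"claw":8,"dx":0,"dy":0,"dz":-10,"spin":0},{"claw":8,"dx":0,"dy":0,"dz":-20,"spin":0},{"claw":8,"dx":0,"dy":0,"dz":-30,"spin":0},{"claw":8,"dx":0,"dy":0,"dz":-37,"spin":0},{"claw":8,"dx":-4,"dy":0,"dz":-37,"spin":0},{"claw":8,"dx":-8,"dy":0,"dz":-37,"spin":0},{"claw":8,"dx":-12,"dy":0,"dz":-37,"spin":0},{"claw":8,"dx":-16,"dy":0,"dz":-37,"spin":0},{"claw":8,"dx":-20,"dy":0,"dz":-37,"spin":0},{"claw":8,"dx":-25,"dy":0,"dz":-37,"spin":0},{"claw":8,"dx":-30,"dy":0,"dz":-36,"spin":0},{"claw":8,"dx":-35,"dy":0,"dz":-35,"spin":0},{"claw":8,"dx":-40,"dy":0,"dz":-33,"spin":0},{"claw":8,"dx":-46,"dy":0,"dz":-29,"spin":0},{"claw":8,"dx":-46,"dy":0,"dz":-29,"spin":0},{"claw":8,"dx":-46,"dy":0,"dz":-29,"spin":0}]' 20
cat > aug.py <<'E'
from h import *
import sys
s=get_state();G=s["position"]+[0,0,.031]
for n in("side","top"):
    im=get_image(n);W=cloud(im);D=W-G
    f=im["frame"].astype(int);g=(abs(f[...,0]-f[...,2])<28)&(f.max(-1)>int(sys.argv[2]) )
    m=g&(np.linalg.norm(D,axis=-1)<.13)&(abs(D@R.from_rotvec(s["tool_rot"]).as_matrix()[:,1])<.02)&(W[...,2]>.118)&(D[...,2]<.09)
    np.save(n+"_m.npy",m);q=D[m]@R.from_rotvec(s["tool_rot"]).as_matrix();print(n,len(q))
    q=q*1000
    for a in range(-120,121,15):
        k=q[(q[:,0]>=a)&(q[:,0]<a+15)]
        if len(k)>2:print(" tx %d n%d ty %.0f zup %.0f..%.0f med %.0f"%(a+7,len(k),np.median(k[:,1]),(-k[:,2]).min(),(-k[:,2]).max(),np.median(-k[:,2])))
    T=np.linalg.inv(np.array(im["T"]));uv=cv2.projectPoints(G.reshape(1,3),cv2.Rodrigues(T[:3,:3])[0],T[:3,3],np.array(im["K"]),np.array(im["distortion"]))[0].ravel()
    u,v=(int(np.clip(uv[0]-50,0,540)),int(np.clip(uv[1]-50,0,300)));print("crop origin",u,v)
    c=cv2.resize(im["frame"][v:v+100,u:u+100,::-1],(400,400),interpolation=2);o=c if n=="side" else np.hstack([o,c])
cv2.imwrite(f"pics/{sys.argv[1]}.png",o);plan()
E
python3 aug.py a1 60
```

```text
time: 16.37
position: [0.5972, 0.3153, 0.1412]
tool_rot: [-2.208, -2.225, -0.02]
ft_force: [0.2, 11.8, 8.1]
grip_width: 0.243
grip_force: 19.9
side 310
 tx -8 n11 ty 9 zup -3..48 med 39
 tx 7 n88 ty -3 zup -41..61 med 12
 tx 22 n120 ty -3 zup -49..88 med -15
 tx 37 n91 ty -1 zup -53..89 med 79
crop origin 211 249
top 45
 tx -38 n5 ty 18 zup 67..88 med 76
 tx -23 n40 ty 2 zup 76..89 med 82
crop origin 149 113
t 16.47 tcp [0.5972 0.3153 0.1411] yaw 0.4 F [-0.2 11.8  7.3] grip 21.0 19.9
```

View pics/a1.png

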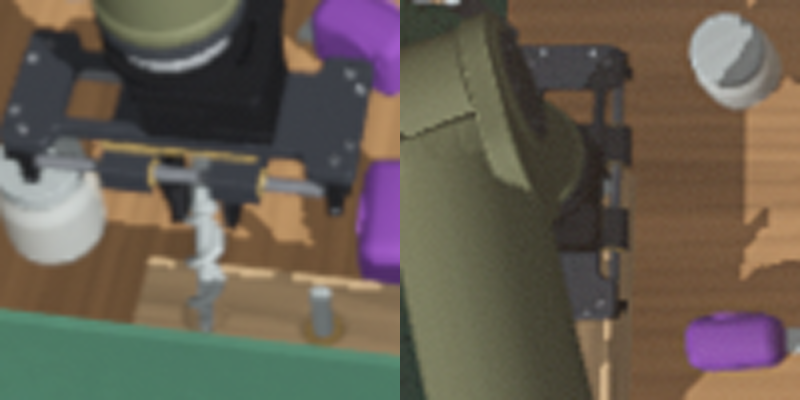

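The bit is only partly tilted, with its body jamming in the hole mouth (12 N). I'll raise it, ease the grip and continue the swing.

```bash
python3 -m jog '[{"claw":8,"dx":0,"dy":0,"dz":-4,"spin":0},{"claw":8,"dx":-1,"dy":0,"dz":-8,"spin":0},{"claw":8,"dx":-3,"dy":0,"dz":-9,"spin":0},{"claw":8,"dx":-7,"dy":0,"dz":-8,"spin":0},{"claw":8,"dx":-11,"dy":0,"dz":-6,"spin":0},{"claw":8,"dx":-15,"dy":0,"dz":-3,"spin":0},{"claw":8,"dx":-19,"dy":0,"dz":1,"spin":0},{"claw":8,"dx":-23,"dy":0,"dz":5,"spin":0},{"claw":8,"dx":-27,"dy":0,"dz":10,"spin":0},{"claw":8,"dx":-27,"dy":0,"dz":10,"spin":0}]' 8
python3 aug.py a2 60
```

```text
time: 17.3
position: [0.5987, 0.2786, 0.1295]
tool_rot: [2.219, 2.222, 0.005]
ft_force: [0.3, 0.9, 8.5]
grip_width: 0.127
grip_force: 8.0
side 367
 tx 7 n27 ty 2 zup -2..62 med 39
 tx 22 n82 ty -2 zup 15..88 med 33
 tx 37 n149 ty -3 zup -8..90 med 73
 tx 52 n62 ty -4 zup -36..-4 med -16
 tx 67 n43 ty -4 zup -42..-22 med -32
crop origin 214 238
top 33
 tx -38 n7 ty -2 zup 75..81 med 79
 tx -23 n26 ty 1 zup 75..90 med 84
crop origin 162 114
t 17.4 tcp [0.5987 0.2788 0.1297] yaw 0.1 F [0.  1.1 8.4] grip 11.2 8.0
```

View pics/a2.png

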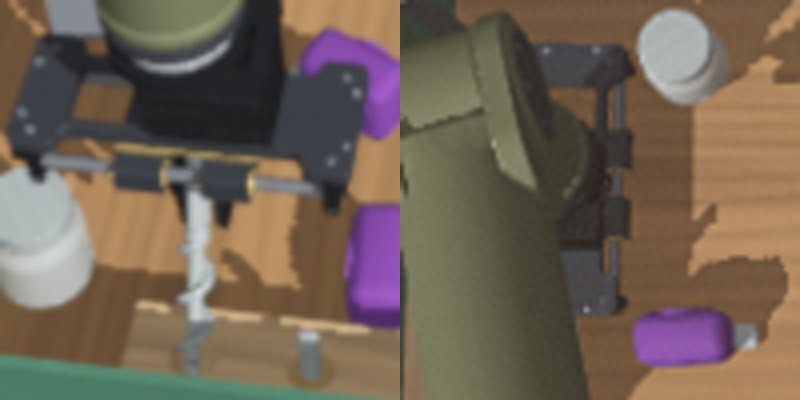

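```bash
python3 -m jog '[{"claw":3,"dx":-3,"dy":0,"dz":2,"spin":0},{"claw":3,"dx":-6,"dy":0,"dz":5,"spin":0},{"claw":3,"dx":-9,"dy":0,"dz":9,"spin":0},{"claw":3,"dx":-13,"dy":0,"dz":13,"spin":0},{"claw":3,"dx":-16,"dy":0,"dz":18,"spin":0},{"claw":3,"dx":-19,"dy":0,"dz":22,"spin":0},{"claw":3,"dx":-21,"dy":0,"dz":26,"spin":0},{"claw":3,"dx":-23,"dy":0,"dz":30,"spin":0},{"claw":3,"dx":-23,"dy":0,"dz":30,"spin":0}]' 15
python3 -m jog '[{"claw":3,"dx":0,"dy":0,"dz":0,"spin":0},{"claw":3,"dx":0,"dy":0,"dz":0,"spin":0},{"claw":3,"dx":0,"dy":0,"dz":0,"spin":0}]' 60
python3 -m jog '[{"claw":3,"dx":0,"dy":0,"dz":-10,"spin":0},{"claw":3,"dx":0,"dy":0,"dz":-30,"spin":0},{"claw":3,"dx":0,"dy":0,"dz":-60,"spin":0},{"claw":3,"dx":0,"dy":0,"dz":-90,"spin":0},{"claw":3,"dx":0,"dy":0,"dz":-100,"spin":0},{"claw":3,"dx":0,"dy":0,"dz":-100,"spin":0}]' 60
python3 aug.py a3 60
```

```text
time: 18.15
position: [0.6031, 0.2481, 0.1036]
tool_rot: [2.219, 2.209, 0.005]
ft_force: [0.1, -10.6, 22.7]
grip_width: 0.039
grip_force: 5.3
time: 18.4
position: [0.6028, 0.2487, 0.1033]
tool_rot: [2.219, 2.21, 0.005]
ft_force: [0.6, -11.1, 21.2]
grip_width: 0.036
grip_force: 5.4
time: 18.9
position: [0.5988, 0.2562, 0.2006]
tool_rot: [2.218, 2.222, 0.006]
ft_force: [0.8, 0.3, -0.2]
grip_width: 0.033
grip_force: 0.0
side 457
 tx 7 n17 ty 0 zup -5..67 med 5
 tx 22 n75 ty -4 zup -9..90 med 15
 tx 37 n185 ty -2 zup -27..90 med 77
 tx 52 n61 ty -4 zup -73..-21 med -36
 tx 67 n71 ty -5 zup -99..-42 med -67
 tx 82 n47 ty -5 zup -101..-74 med -88
crop origin 213 213
top 40
 tx -38 n15 ty -2 zup 72..86 med 79
 tx -23 n23 ty 4 zup 68..88 med 83
crop origin 164 110
t 19.0 tcp [0.5966 0.2561 0.1965] yaw 0.1 F [ 0.2  1.1 -0.8] grip 3.2 0.0
```

View pics/a3.png

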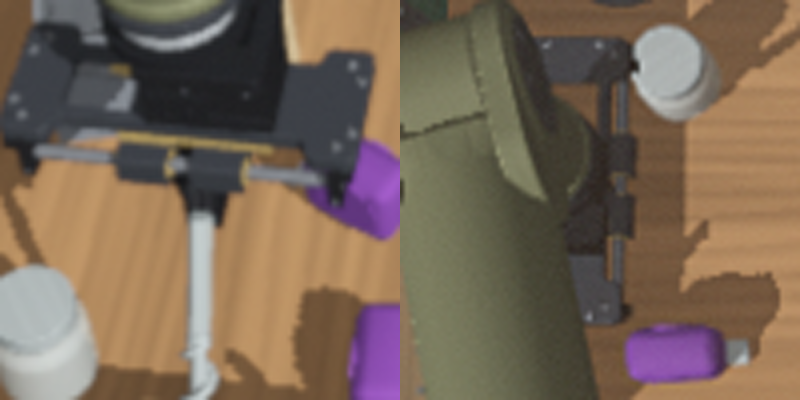

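The gripper closed past the shank (3 mm opening), so the auger slipped out. It now leans in its hole. I'll locate it.

Run:
```python
from h import *
im=get_image("side");W=cloud(im);f=im["frame"].astype(int)
m=(abs(f[...,0]-f[...,2])<28)&(f.max(-1)>60)&(abs(W[...,0]-.595)<.035)&(W[...,2]>.118)&(W[...,2]<.23)&(W[...,1]>.24)&(W[...,1]<.40)
q=W[m];print(len(q))
for z in np.arange(.115,.23,.01):
    k=q[(q[:,2]>=z)&(q[:,2]<z+.01)]
    if len(k)>1:print("z%.3f n%d x %.3f (%.3f..%.3f) y %.3f (%.3f..%.3f)"%(k[:,2].mean(),len(k),k[:,0].mean(),k[:,0].min(),k[:,0].max(),np.median(k[:,1]),k[:,1].min(),k[:,1].max()))
v,u=np.where(m);print(u.min(),u.max(),v.min(),v.max())
plan()
```

```text
285
z0.121 n8 x 0.598 (0.592..0.604) y 0.350 (0.345..0.352)
z0.130 n46 x 0.593 (0.586..0.600) y 0.344 (0.331..0.355)
z0.140 n17 x 0.595 (0.592..0.600) y 0.338 (0.333..0.344)
z0.153 n17 x 0.597 (0.588..0.603) y 0.337 (0.327..0.341)
z0.159 n44 x 0.592 (0.586..0.600) y 0.327 (0.314..0.339)
z0.169 n12 x 0.596 (0.593..0.601) y 0.322 (0.318..0.326)
z0.181 n27 x 0.595 (0.589..0.601) y 0.318 (0.312..0.325)
z0.190 n23 x 0.595 (0.591..0.600) y 0.311 (0.306..0.316)
z0.199 n20 x 0.595 (0.591..0.600) y 0.306 (0.301..0.312)
z0.210 n28 x 0.594 (0.589..0.600) y 0.301 (0.289..0.306)
z0.220 n28 x 0.595 (0.590..0.600) y 0.295 (0.285..0.300)
z0.227 n15 x 0.593 (0.585..0.600) y 0.290 (0.252..0.295)
258 270 264 325
t 19.05 tcp [0.596  0.2562 0.1957] yaw 0.2 F [-0.  -0.5 -0.3] grip 3.3 0.0
```

```bash
python3 -m jog '[{"claw":45,"dx":0,"dy":0,"dz":-30,"spin":0},{"claw":45,"dx":0,"dy":0,"dz":-70,"spin":0},{"claw":45,"dx":0,"dy":0,"dz":-80,"spin":0},{"claw":45,"dx":10,"dy":0,"dz":-80,"spin":0},{"claw":45,"dx":30,"dy":-1,"dz":-80,"spin":0},{"claw":45,"dx":50,"dy":-1,"dz":-80,"spin":0},{"claw":45,"dx":57,"dy":-1,"dz":-80,"spin":0},{"claw":45,"dx":57,"dy":-1,"dz":-80,"spin":0},{"claw":45,"dx":57,"dy":-1,"dz":-50,"spin":0},{"claw":45,"dx":57,"dy":-1,"dz":-20,"spin":0},{"claw":45,"dx":57,"dy":-1,"dz":10,"spin":0},{"claw":45,"dx":57,"dy":-1,"dz":35,"spin":0},{"claw":45,"dx":57,"dy":-1,"dz":49,"spin":0},{"claw":45,"dx":57,"dy":-1,"dz":49,"spin":0},{"claw":3,"dx":57,"dy":-1,"dz":49,"spin":0},{"claw":3,"dx":57,"dy":-1,"dz":49,"spin":0},{"claw":3,"dx":57,"dy":-1,"dz":49,"spin":0},{"claw":3,"dx":57,"dy":-1,"dz":49,"spin":0},{"claw":3,"dx":57,"dy":-1,"dz":49,"spin":0},{"claw":3,"dx":57,"dy":-1,"dz":49,"spin":0}]' 45
python3 -m jog '[{"claw":3,"dx":0,"dy":0,"dz":0,"spin":0},{"claw":3,"dx":0,"dy":0,"dz":0,"spin":0}]' 45
python3 - <<'E'
from h import *
im=get_image("side");W=cloud(im);f=im["frame"].astype(int)
m=(abs(f[...,0]-f[...,2])<28)&(f.max(-1)>60)&(abs(W[...,0]-.595)<.035)&(W[...,2]>.118)&(W[...,2]<.18)&(W[...,1]>.24)&(W[...,1]<.40)
q=W[m];print(len(q))
for z in np.arange(.115,.19,.01):
    k=q[(q[:,2]>=z)&(q[:,2]<z+.01)]
    if len(k)>1:print("z%.3f n%d x %.3f y %.3f (%.3f..%.3f)"%(k[:,2].mean(),len(k),k[:,0].mean(),np.median(k[:,1]),k[:,1].min(),k[:,1].max()))
plan()
E
```

```text
time: 20.72
position: [0.5967, 0.314, 0.1501]
tool_rot: [2.217, 2.224, 0.003]
ft_force: [0.2, 0.5, 2.6]
grip_width: 0.23
grip_force: 45.0
time: 20.88
position: [0.5967, 0.3138, 0.1498]
tool_rot: [2.218, 2.224, 0.002]
ft_force: [1.1, -2.0, 3.2]
grip_width: 0.229
grip_force: 45.0
165
z0.122 n11 x 0.599 y 0.352 (0.345..0.353)
z0.130 n49 x 0.593 y 0.343 (0.331..0.356)
z0.139 n13 x 0.595 y 0.337 (0.335..0.341)
z0.152 n17 x 0.596 y 0.337 (0.326..0.340)
z0.158 n40 x 0.592 y 0.327 (0.315..0.336)
z0.169 n14 x 0.594 y 0.321 (0.315..0.324)
z0.178 n21 x 0.598 y 0.319 (0.312..0.325)
t 20.93 tcp [0.5967 0.3137 0.1497] yaw 0.2 F [-0.  -1.   4.9] grip 20.0 45.0
```

The 20 mm opening means the tips hold only the top of the helical body. I'll reopen, move up onto the shank and grip again.

```bash
python3 -m jog '[{"claw":35,"dx":0,"dy":0,"dz":0,"spin":0},{"claw":35,"dx":0,"dy":0,"dz":0,"spin":0},{"claw":35,"dx":0,"dy":0,"dz":0,"spin":0},{"claw":35,"dx":-4,"dy":0,"dz":-8,"spin":0},{"claw":35,"dx":-9,"dy":0,"dz":-16,"spin":0},{"claw":35,"dx":-9,"dy":0,"dz":-16,"spin":0},{"claw":3,"dx":-9,"dy":0,"dz":-16,"spin":0},{"claw":3,"dx":-9,"dy":0,"dz":-16,"spin":0},{"claw":3,"dx":-9,"dy":0,"dz":-16,"spin":0},{"claw":3,"dx":-9,"dy":0,"dz":-16,"spin":0},{"claw":3,"dx":-9,"dy":0,"dz":-16,"spin":0},{"claw":3,"dx":-9,"dy":0,"dz":-16,"spin":0}]' 45
python3 -m jog '[{"claw":3,"dx":0,"dy":0,"dz":0,"spin":0},{"claw":3,"dx":-3,"dy":0,"dz":-5,"spin":0},{"claw":3,"dx":-6,"dy":0,"dz":-11,"spin":0},{"claw":3,"dx":-9,"dy":0,"dz":-17,"spin":0},{"claw":3,"dx":-13,"dy":0,"dz":-24,"spin":0},{"claw":3,"dx":-13,"dy":0,"dz":-24,"spin":0}]' 45
cat > ax.py <<'E'
from h import *
# auger seen by side camera: lowest visible points & axis direction in tool x / up
s=get_state();M=R.from_rotvec(s["tool_rot"]).as_matrix();p0=s["position"]
im=get_image("side");W=cloud(im);f=im["frame"].astype(int)
import sys
D=(W-p0)@M
m=(abs(f[...,0]-f[...,2])<28)&(f.max(-1)>60)&(abs(D[...,1])<.025)&(abs(D[...,0])<.17)&(-D[...,2]<.05)&(-D[...,2]>-.14)&(W[...,2]>float(sys.argv[1]))
q=D[m]*1000
for z in range(-140,50,10):
    k=q[(-q[:,2]>=z)&(-q[:,2]<z+10)]
    if len(k)>3:print("up %d n%d tx %.0f (%.0f..%.0f) ty %.0f..%.0f"%(z+5,len(k),np.median(k[:,0]),k[:,0].min(),k[:,0].max(),k[:,1].min(),k[:,1].max()))
plan()
E
python3 ax.py .118
```

```text
time: 21.93
position: [0.596, 0.3052, 0.1646]
tool_rot: [2.218, 2.225, 0.0]
ft_force: [0.7, 0.5, -0.7]
grip_width: 0.124
grip_force: 45.0
time: 22.43
position: [0.5973, 0.2905, 0.1913]
tool_rot: [2.219, 2.222, 0.004]
ft_force: [1.0, -0.3, -0.8]
grip_width: 0.122
grip_force: 45.0
up -75 n13 tx 157 (156..158) ty -22..23
up -65 n50 tx 157 (51..158) ty -25..25
up -55 n58 tx 156 (44..158) ty -24..25
up -45 n54 tx 156 (40..159) ty -24..23
up -35 n94 tx 48 (23..159) ty -24..25
up -25 n63 tx 156 (27..158) ty -25..23
up -15 n57 tx 156 (7..158) ty -24..24
up -5 n85 tx 156 (11..159) ty -24..25
up 5 n61 tx 156 (13..159) ty -24..24
up 15 n77 tx 156 (7..158) ty -25..24
up 25 n77 tx 156 (-1..159) ty -24..25
up 35 n66 tx 156 (-5..159) ty -23..25
up 45 n57 tx 156 (10..158) ty -24..25
t 22.48 tcp [0.597  0.291  0.1904] yaw 0.1 F [-0.3 -0.2 -1.3] grip 10.9 45.0
```

```bash
sed -i 's/abs(f\[...,0\]-f\[...,2\])<28/(f.max(-1)-f.min(-1)<30)/; s/abs(D\[...,0\])<.17/abs(D[...,0])<.14/' ax.py
python3 -m jog '[{"claw":3,"dx":2,"dy":0,"dz":5,"spin":0},{"claw":3,"dx":2,"dy":0,"dz":10,"spin":0},{"claw":3,"dx":-3,"dy":0,"dz":12,"spin":0},{"claw":3,"dx":-8,"dy":0,"dz":15,"spin":0},{"claw":3,"dx":-14,"dy":0,"dz":18,"spin":0},{"claw":3,"dx":-20,"dy":0,"dz":23,"spin":0},{"claw":3,"dx":-26,"dy":0,"dz":28,"spin":0},{"claw":3,"dx":-32,"dy":0,"dz":33,"spin":0},{"claw":3,"dx":-32,"dy":0,"dz":33,"spin":0}]' 45
python3 ax.py .118
```

```text
time: 23.23
position: [0.5959, 0.2577, 0.1549]
tool_rot: [2.22, 2.223, -0.002]
ft_force: [0.4, 1.8, 1.5]
grip_width: 0.124
grip_force: 45.0
up -35 n8 tx 79 (73..85) ty -5..5
up -25 n27 tx 73 (47..84) ty -5..7
up -15 n50 tx 61 (49..73) ty -12..8
up -5 n29 tx 49 (24..57) ty -11..7
up 5 n41 tx 38 (29..49) ty -12..4
up 15 n29 tx 26 (17..34) ty -8..7
up 25 n38 tx 14 (4..28) ty -8..5
up 35 n27 tx 5 (-1..14) ty -15..11
up 45 n4 tx 10 (8..11) ty -9..-6
t 23.28 tcp [0.5961 0.2582 0.1555] yaw 0.1 F [-0.5  1.3  1.8] grip 10.4 45.0
```

```bash
python3 -m jog '[{"claw":3,"dx":-5,"dy":0,"dz":5,"spin":0},{"claw":3,"dx":-9,"dy":0,"dz":10,"spin":0},{"claw":3,"dx":-13,"dy":0,"dz":15,"spin":0},{"claw":3,"dx":-16,"dy":0,"dz":20,"spin":0},{"claw":3,"dx":-20,"dy":0,"dz":26,"spin":0},{"claw":3,"dx":-23,"dy":0,"dz":30,"spin":0},{"claw":3,"dx":-25,"dy":0,"dz":34,"spin":0},{"claw":3,"dx":-25,"dy":0,"dz":34,"spin":0}]' 45
python3 ax.py .118
```

```text
time: 23.95
position: [0.596, 0.2336, 0.1207]
tool_rot: [2.219, 2.223, -0.003]
ft_force: [-1.1, -1.0, 3.2]
grip_width: 0.125
grip_force: 45.0
up -5 n4 tx 102 (93..109) ty -5..6
up 5 n45 tx 90 (65..109) ty -9..9
up 15 n78 tx 70 (20..101) ty -12..8
up 25 n75 tx 36 (9..63) ty -11..9
up 35 n52 tx 11 (-1..30) ty -16..10
up 45 n5 tx 9 (-3..10) ty -8..4
t 24.0 tcp [0.5961 0.2338 0.1212] yaw 0.1 F [ 0.2 -2.7  2.4] grip 10.8 45.0
```

```bash
python3 -m jog '[{"claw":3,"dx":0,"dy":0,"dz":0,"spin":0},{"claw":3,"dx":0,"dy":0,"dz":-10,"spin":0},{"claw":3,"dx":0,"dy":0,"dz":-25,"spin":0},{"claw":3,"dx":-10,"dy":0,"dz":-50,"spin":0},{"claw":3,"dx":-20,"dy":0,"dz":-80,"spin":0},{"claw":3,"dx":-30,"dy":0,"dz":-110,"spin":0},{"claw":3,"dx":-30,"dy":0,"dz":-110,"spin":0},{"claw":3,"dx":-30,"dy":0,"dz":-110,"spin":0},{"claw":3,"dx":-30,"dy":0,"dz":-110,"spin":0}]' 60
cat > ax2.py <<'E'
from h import *
# fit auger centreline ahead of the fingers (tool x from 20 to 120 mm) in the side view, radius allowed for
s=get_state();M=R.from_rotvec(s["tool_rot"]).as_matrix();p0=s["position"]
for n in("side","top"):
    im=get_image(n);W=cloud(im);f=im["frame"].astype(int);D=(W-p0)@M*1000
    import sys;sg=float(sys.argv[1])
    D[...,0]*=sg
    m=(f.max(-1)-f.min(-1)<35)&(f.max(-1)>45)&(abs(D[...,1])<22)&(D[...,0]>15)&(D[...,0]<150)&(-D[...,2]<60)&(-D[...,2]>-60)
    q=D[m];print(n,len(q))
    if len(q)<15: continue
    for a in range(15,150,10):
        k=q[(q[:,0]>=a)&(q[:,0]<a+10)]
        if len(k)>2:print(" tx %d n%d up %.1f (%.0f..%.0f) ty %.1f (%.0f..%.0f)"%(k[:,0].mean(),len(k),np.median(-k[:,2]),(-k[:,2]).min(),(-k[:,2]).max(),np.median(k[:,1]),k[:,1].min(),k[:,1].max()))
    v=cv2.fitLine(q.astype(np.float32),cv2.DIST_HUBER,0,.01,.01).ravel();v[:3]*=np.sign(v[0]);print(" dir",v[:3].round(3),"pt",v[3:].round(1),"alpha",np.degrees(np.arctan2(v[0],v[2])).round(1),"max tx",q[:,0].max().round(0))
plan()
E
python3 ax2.py 1
```

```text
time: 24.75
position: [0.5954, 0.2058, 0.2311]
tool_rot: [-2.216, -2.225, 0.001]
ft_force: [0.2, -0.3, -2.0]
grip_width: 0.12
grip_force: 60.0
side 230
 tx 20 n20 up 29.6 (20..33) ty -4.1 (-8..3)
 tx 30 n38 up 24.7 (13..34) ty 1.1 (-5..7)
 tx 39 n19 up 17.7 (11..25) ty -4.1 (-11..1)
 tx 49 n19 up 19.0 (13..25) ty -4.6 (-12..-0)
 tx 59 n38 up 14.1 (4..24) ty 0.1 (-5..7)
 tx 70 n19 up 9.0 (3..12) ty -4.8 (-12..1)
 tx 80 n24 up 8.4 (2..13) ty -3.8 (-10..1)
 tx 89 n28 up 2.5 (-5..11) ty 1.4 (-6..6)
 tx 99 n20 up -2.2 (-11..9) ty -3.3 (-5..2)
 tx 107 n5 up -5.5 (-11..-2) ty -1.8 (-4..-2)
 dir [ 0.937 -0.007  0.35 ] pt [ 61.4  -1.9 -13.3] alpha 69.5 max tx 109.0
top 0
t 24.85 tcp [0.5949 0.2059 0.2299] yaw 0.3 F [-0.5  0.  -1. ] grip 10.2 60.0
```

The auger is held at 69.5° from vertical, which matches the board's 21° lean. Next I'll fit the board's plane and hole and work out the final pose.

```bash
cat > fin.py <<'E'
from h import *
import sys
im=get_image("side");W=cloud(im);f=im["frame"].astype(int)
c,s=np.cos(np.radians(17.3)),np.sin(np.radians(17.3));b=np.array([.7445,-.0536,0]);A=np.array([[c,-s,0],[s,c,0],[0,0,1]])
L=(W-b)@A
e=L[...,0]-(-.1232+.385*L[...,2])
m=(abs(e)<.009)&(abs(L[...,1])<.07)&(L[...,2]>.012)&(L[...,2]<.165)&(f[...,0]-f[...,2]>30)
q=W[m];o=q.mean(0);n=np.linalg.svd(q-o)[2][2]; n*=-np.sign(n[0])
for _ in range(3):
    k=abs((q-o)@n)<.004;o=q[k].mean(0);n=np.linalg.svd(q[k]-o)[2][2];n*=-np.sign(n[0])
th=np.degrees(np.arcsin(n[2]));psi=np.degrees(np.arctan2(-n[1],-n[0]))
yb=np.array([-np.sin(np.radians(psi)),np.cos(np.radians(psi)),0]);zb=np.cross(n,-yb);zb*=np.sign(zb[2])
u=(q-o)@yb;
lo,hi=[],[]
w=(q-o)@zb
for a in np.arange(-.06,.06,.012):
    t=u[(w>=a)&(w<a+.012)]
    if len(t)>8: lo.append(t.min());hi.append(t.max())
yc=(np.median(lo)+np.median(hi))/2
# foot: where face bottom edge is 15*sin(th) above bench
z0=.015*np.sin(np.radians(th)); p=o+yb*yc; foot=p+zb*((z0-p[2])/zb[2]); hole=foot+.130*zb
print("lean",th.round(1),"psi",psi.round(1),"width",np.round(np.median(hi)-np.median(lo),3),"hole(front face)",hole.round(4),"n",n.round(3))
# hole check: pixels seen through the board
T=np.array(im["T"]);C=T[:3,3];d=W-C;t=((o-C)@n)/(d@n);X=C+d*t[...,None]
uu=(X-foot)@yb;ww=(X-foot)@zb;beh=((W-o)@n<-.007)&(abs(uu)<.03)&(abs(ww-.13)<.03)
if beh.sum():print("seen-through px",beh.sum(),"centre y,z mm",(uu[beh].mean()*1000).round(1),(ww[beh].mean()*1000).round(1))
np.save("hole.npy",np.array([hole,n,yb,zb]))
psi=float(sys.argv[1]) if len(sys.argv)>1 else psi
r=np.radians(psi);M=np.array([[np.cos(r),np.sin(r),0],[np.sin(r),-np.cos(r),0],[0,0,-1.]])
tip=np.array([.109,-.002,.007])
ts=[]
for gap in(.08,.022):ts.append(tuple(hole+n*gap-M@tip)+(psi-90,))
for t in ts:print("target",np.round(t,4))
plan((ts[0][0],ts[0][1],.28,psi-90),ts[0],ts[1])
E
python3 fin.py
```

```text
lean 11.7 psi -10.0 width 0.016 hole(front face) [ 0.6408 -0.0419  0.1303] n [-0.964  0.17   0.203]
target [ 4.55900e-01 -1.15000e-02  1.53500e-01 -9.99675e+01]
target [ 5.11900e-01 -2.13000e-02  1.41800e-01 -9.99675e+01]
t 24.9 tcp [0.595  0.2058 0.2299] yaw 0.3 F [-0.5 -0.2 -1.7] grip 10.7 60.0
dx -217 dy -140 dz -49 spin 100.2
dx -217 dy -140 dz 77 spin 100.2
dx -227 dy -84 dz 89 spin 100.2
```

Run:
```python
from h import *
plan((.56,.06,.29,-20),(.46,-.16,.29,-72.7))
```

```text
t 24.9 tcp [0.595  0.2058 0.2299] yaw 0.3 F [-0.5 -0.2 -1.7] grip 10.7 60.0
dx -146 dy -36 dz -60 spin 20.3
dx -365 dy -137 dz -59 spin 73.0
```

```bash
python3 -m jog '[{"claw":3,"dx":-20,"dy":-5,"dz":-20,"spin":2},{"claw":3,"dx":-45,"dy":-10,"dz":-40,"spin":5},{"claw":3,"dx":-75,"dy":-18,"dz":-60,"spin":9},{"claw":3,"dx":-105,"dy":-26,"dz":-60,"spin":14},{"claw":3,"dx":-135,"dy":-34,"dz":-60,"spin":19},{"claw":3,"dx":-165,"dy":-44,"dz":-60,"spin":25},{"claw":3,"dx":-195,"dy":-56,"dz":-60,"spin":31},{"claw":3,"dx":-225,"dy":-70,"dz":-60,"spin":37},{"claw":3,"dx":-255,"dy":-85,"dz":-60,"spin":43},{"claw":3,"dx":-280,"dy":-98,"dz":-60,"spin":49},{"claw":3,"dx":-305,"dy":-110,"dz":-60,"spin":55},{"claw":3,"dx":-330,"dy":-122,"dz":-60,"spin":61},{"claw":3,"dx":-350,"dy":-131,"dz":-60,"spin":67},{"claw":3,"dx":-365,"dy":-137,"dz":-60,"spin":72},{"claw":3,"dx":-365,"dy":-137,"dz":-60,"spin":73},{"claw":3,"dx":-365,"dy":-137,"dz":-60,"spin":73},{"claw":3,"dx":-365,"dy":-137,"dz":-60,"spin":73},{"claw":3,"dx":-365,"dy":-137,"dz":-60,"spin":73}]' 60
python3 fin.py; python3 ax2.py 1
```

```text
time: 26.4
position: [0.4609, -0.1588, 0.2914]
tool_rot: [-3.105, -0.475, 0.001]
ft_force: [0.1, -0.2, -1.5]
grip_width: 0.12
grip_force: 60.0
lean 20.9 psi 17.2 width 0.123 hole(front face) [ 0.6724 -0.0756  0.1268] n [-0.893 -0.276  0.356]
target [  0.4975  -0.1319   0.1623 -72.7989]
target [  0.5492  -0.1158   0.1417 -72.7989]
t 26.45 tcp [ 0.4609 -0.159   0.2915] yaw -72.6 F [-0.2 -0.2 -1.9] grip 10.3 60.0
dx 43 dy -15 dz 11 spin 0.2
dx 43 dy -15 dz 129 spin 0.2
dx 97 dy -15 dz 150 spin 0.2
side 165
 tx 20 n16 up 26.2 (18..33) ty -4.3 (-9..-1)
 tx 29 n23 up 22.3 (9..34) ty -1.7 (-7..12)
 tx 39 n19 up 17.1 (11..21) ty -7.2 (-13..4)
 tx 50 n17 up 18.6 (9..25) ty -4.4 (-12..0)
 tx 59 n21 up 10.4 (-0..21) ty -2.4 (-9..10)
 tx 69 n18 up 7.0 (1..12) ty -4.4 (-12..0)
 tx 80 n19 up 5.4 (-5..12) ty -3.1 (-8..1)
 tx 89 n19 up 0.7 (-11..9) ty -3.4 (-8..5)
 tx 98 n12 up -4.7 (-10..7) ty -1.1 (-6..1)
 dir [0.936 0.016 0.351] pt [ 59.6  -4.  -11.4] alpha 69.4 max tx 107.0
top 81
 tx 51 n7 up 21.1 (18..26) ty -5.5 (-10..-3)
 tx 60 n13 up 15.0 (1..19) ty -1.5 (-6..4)
 tx 70 n17 up 7.0 (0..16) ty -5.5 (-12..1)
 tx 79 n17 up 8.6 (4..12) ty -4.2 (-11..1)
 tx 89 n14 up 1.9 (-3..13) ty -0.8 (-6..6)
 tx 99 n10 up 0.2 (-7..9) ty -1.9 (-5..2)
 tx 106 n3 up -4.0 (-9..-3) ty -1.5 (-4..-0)
 dir [0.917 0.043 0.396] pt [77.  -2.9 -8. ] alpha 66.7 max tx 108.0
t 26.55 tcp [ 0.4608 -0.1594  0.2916] yaw -72.7 F [-0.3 -0.5 -1.1] grip 10.5 60.0
```

```bash
python3 -m jog '[{"claw":3,"dx":20,"dy":-7,"dz":25,"spin":0},{"claw":3,"dx":43,"dy":-15,"dz":55,"spin":0},{"claw":3,"dx":43,"dy":-15,"dz":85,"spin":0},{"claw":3,"dx":43,"dy":-15,"dz":110,"spin":0},{"claw":3,"dx":43,"dy":-15,"dz":125,"spin":0},{"claw":3,"dx":43,"dy":-15,"dz":129,"spin":0},{"claw":3,"dx":55,"dy":-15,"dz":134,"spin":0},{"claw":3,"dx":65,"dy":-15,"dz":138,"spin":0},{"claw":3,"dx":75,"dy":-15,"dz":142,"spin":0},{"claw":3,"dx":84,"dy":-15,"dz":145,"spin":0},{"claw":3,"dx":90,"dy":-15,"dz":147,"spin":0},{"claw":3,"dx":95,"dy":-15,"dz":149,"spin":0},{"claw":3,"dx":95,"dy":-15,"dz":149,"spin":0},{"claw":3,"dx":95,"dy":-15,"dz":149,"spin":0}]' 60
python3 fin.py 17.2; python3 ax2.py 1
python3 - <<'E'
from h import *
hole,n,yb,zb=np.array([[.6724,-.0756,.1268],[-.893,-.276,.356],[-.2957,.9553,0],[.340,.105,.934]])
for nm in("side","top"):
    im=get_image(nm);W=cloud(im);f=im["frame"].astype(int);D=W-hole
    a,y,z=D@n,D@yb,D@zb
    m=(f.max(-1)-f.min(-1)<35)&(f.max(-1)>45)&(a>.008)&(a<.12)&(abs(y)<.025)&(abs(z)<.03)
    for lo in np.arange(.01,.11,.01):
        k=m&(a>=lo)&(a<lo+.01)
        if k.sum()>1:print(nm,"out %.3f n%d y %.1f z %.1f (%.0f..%.0f)"%(a[k].mean(),k.sum(),y[k].mean()*1e3,z[k].mean()*1e3,z[k].min()*1e3,z[k].max()*1e3))
E
```

```text
time: 27.72
position: [0.5468, -0.1181, 0.143]
tool_rot: [3.106, 0.47, -0.0]
ft_force: [-0.3, -0.8, -1.3]
grip_width: 0.118
grip_force: 60.0
lean 20.9 psi 17.2 width 0.121 hole(front face) [ 0.6724 -0.0757  0.1268] n [-0.893 -0.277  0.356]
target [  0.4975  -0.132    0.1623 -72.8   ]
target [  0.5492  -0.116    0.1417 -72.8   ]
t 27.77 tcp [ 0.5466 -0.1183  0.143 ] yaw -72.8 F [-0.1  0.3 -0.9] grip 10.4 60.0
dx -51 dy -1 dz -137 spin -0.0
dx -51 dy -1 dz -19 spin -0.0
dx 3 dy -1 dz 1 spin -0.0
side 108
 tx 31 n14 up 19.9 (7..28) ty -3.8 (-7..2)
 tx 40 n14 up 16.3 (10..21) ty -5.8 (-12..-1)
 tx 50 n12 up 19.4 (12..25) ty -5.3 (-12..2)
 tx 59 n17 up 9.8 (-0..17) ty -4.6 (-8..4)
 tx 69 n13 up 6.3 (2..13) ty -6.8 (-11..-3)
 tx 80 n13 up 7.2 (0..12) ty -4.6 (-9..4)
 tx 90 n17 up -0.9 (-13..7) ty -3.1 (-9..2)
 tx 100 n8 up -4.0 (-11..6) ty -2.5 (-8..1)
 dir [0.94  0.029 0.339] pt [66.  -4.5 -8.5] alpha 70.2 max tx 104.0
top 10
t 27.87 tcp [ 0.5466 -0.1184  0.1431] yaw -72.8 F [ 0.3  0.2 -2.5] grip 10.3 60.0
side out 0.035 n7 y -1.1 z -2.1 (-6..2)
side out 0.045 n16 y -0.4 z -1.4 (-12..10)
side out 0.055 n11 y -0.2 z 2.0 (-8..11)
side out 0.065 n14 y 3.8 z 0.2 (-6..7)
side out 0.074 n13 y 0.6 z -4.1 (-13..1)
side out 0.084 n13 y -1.6 z 0.6 (-3..6)
side out 0.096 n16 y 4.2 z -0.7 (-7..5)
side out 0.104 n12 y 0.9 z -3.9 (-15..2)
top out 0.026 n2 y -3.4 z -0.5 (-2..1)
top out 0.033 n4 y -0.7 z 1.5 (-3..5)
top out 0.042 n4 y -0.1 z 7.7 (0..15)
```

```bash
python3 -m jog '[{"claw":3,"dx":0,"dy":0,"dz":0,"spin":0},{"claw":3,"dx":0,"dy":0,"dz":0,"spin":0}]' 60; python3 -c "
from bench import *
print(close_job())"
```

```text
time: 28.13
position: [0.5468, -0.118, 0.1429]
tool_rot: [-3.106, -0.469, -0.001]
ft_force: [0.7, 0.0, -1.3]
grip_width: 0.12
grip_force: 60.0
the job is handed in; nothing more can be done
None
```

The job is handed in at 28.1 s, verdict not shown: the board leans on the bin by itself at about 21°, and the gripper holds the auger square to it, in line with the hole within a few millimetres, point about 24 mm short; the auger slipped once during the swing and was regripped.

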